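# Third hand at the reed gouging machine

## Robot

A 6-joint arm with a two-finger parallel gripper is mounted at the origin on the work surface. World frame = base frame: x ahead of the robot, y to its left, z up, the work surface at z = 0. Lengths are in mm, angles in rad, forces in N, time in s.
With the tool pointing down it reaches from about 300 to 950 mm from the base axis. Payload 3.1 kg.
Tool frame: the origin (TCP) lies midway between the tips of the shut fingers; the grasp point (between the pads) lies 19 mm behind it (tcp_to_grasp is the distance from the TCP to the grasp point, in mm); z points along the fingers, y is the direction in which the jaws open and shut (so a half turn about z gives the same grasp; the last joint's range is limited). The gripper opens to 85 mm and grips with 20 to 120 N. Pads are 22 mm wide; open, the fingers measure 114 mm over their backs; the gripper's body (76 mm by 85 mm) begins 54 mm behind the grasp point. The pads swing forward as they close: fully open they stand 13 mm farther back than shut.
Start: joints at [-1.224, 0.308, 1.634, -0, 1.2, -0.07], TCP at [252.998, -571.51, 207.272] pointing down, gripper open.
Joint ranges: [-3.06, 3.06], [-0.79, 1.96], [0.05, 2.63], [-1.19, 4.34], [0.05, 2.64], [-2.94, 2.94]. Speed limits (rad/s): [2.79, 2.79, 3.14, 3.14, 3.14, 3.14].

## Interface

Orientations are given as a unit quaternion [x, y, z, w].
In Python, from cell import * gives the robot as it stands.
- The arm moves only by the shell command python3 -m pendant 'ROWS' [FORCE]. ROWS is JSON, a list of rows, each an object of numbers: "tx", "ty", "tz": the shift along the tool's x, y, z in mm; "wx", "wy", "wz": the turn, a rotation vector about the tool's x, y, z in degrees; "gripper": the finger opening in mm, from 0 to 85.4. In form: [{"tx": .., "ty": .., "tz": .., "wx": .., "wy": .., "wz": .., "gripper": ..}, ...]. A call has 1 to 20 rows; each row shifts and turns the commanded pose from where the row before left it, along the tool's axes as they then stand; what a row does not reach is not made up. A row lasts 1/12 s, in which the tool goes at most 41.7 mm and 7.16 degrees, less where a joint would pass 70% of its speed; a pose out of reach is approached as far as the arm can. A call with a gripper value outside its range is refused whole. The fingers move at their own pace and stop on an object; FORCE is the grip in N (left out, the last holds). Time passes only in rows, so rows that do not move let the fingers close. It gives the time, the measured TCP pose, the force and the opening at its end, in the units of the state.
- get_obs(): the state, without advancing time (a new reading comes with each control period).
- read_camera(name): name is "scene" or "top"; returns (picture, depth): 384x512x3 uint8, red, green, blue; 384x512 float32, mm along the optical axis (not along the pixel's ray), 0 where there is no reading.
- camera_info(name): a dict with "fovy" (degrees; the focal length in pixels is half the picture's height over the tangent of half this angle, whatever the lens; pixels are square), "cx", "cy" (the principal point, pixels), "dist_coeffs" ([k1, k2, p1, p2, k3] as OpenCV has them; the pictures are not rectified), "eye" and "attitude" of the camera in the world. Camera axes: x right, y down, z forward; pixel columns grow to the right and rows downward; lengths in mm; the calibration is good to about 2 mm. A picture is of the moment at which its call begins. camera_info takes no time and is no camera call.
- hand_in(): hands the job in, once; it reports no verdict.
The state is a dict: "t": time; "joint_pos": joint angles; "joint_velocities": joint speeds; "joint_efforts": joint torques, N m; "ee_pos": TCP position; "eef_rot": TCP orientation; "wrist_force": force on the tool from outside, world axes, zero at the start; "wrist_torque": the same for the moment, N m; "width": finger opening in mm.
Only numpy, scipy, OpenCV 4.12 (cv2) and the standard library are available. Lean on these libraries where they do the work, as an engineer would, in place of code of your own. Each camera call takes 0.05 s, during which the arm holds its last target.

## Task

Pull the parts drawer out to its stop and take out the long bed block, the one with the foot; leave the short spare in the drawer and the things on the bench where they are. Set the bed block down on the machine's steel bed plate, centred on the sprung fence with its tall flat end square against it and its foot pointing away, and press it against the fence with a steady force of about 10 N (never above 25 N), which drives the fence back a little over half of its travel. I will then screw it down, so finish while still holding it there and pressing: do not let go.

Things in the scene. Friction and masses are not known exactly. Their poses are not given: they have to be found in the camera images.
- cab: low dark wooden parts cabinet with one drawer, fixed, 220 deep (x) x 290 wide (y) x 100 mm high; origin under its centre on the bench, its front (drawer) faces its own -x, towards the robot
- cab_drawer0 (a joint): how far the drawer is out, m: 0 shut, 0.150 at its stop; it slides along the cabinet's -x with light friction (1 N). Drawer floor 22 mm above the bench, side walls' tops 78 mm, front panel's top 86 mm; inside 175 mm long (x) x 248 mm wide (y). It stays where it is left
- cab_drawer0_handle (a point): middle of the drawer's handle: a round horizontal steel bar of 11 mm diameter, 120 mm long along the cabinet's y, 62 mm above the bench, its axis 35 mm in front of the drawer's front panel (29 mm of free gap; posts at 51 mm either side of the middle); 38 mm below the cabinet's top
- bed_block: steel bed block, 100 long (x) x 30 wide (y) mm, 0.3-0.5 kg: a bar 44 mm high with flat parallel sides and a shallow groove along its top from x = -30 to +50 mm, then a low foot 8 mm high from x = -50 to -30 mm. Its tall flat end is at +x. Origin on the underside, at the middle of the 100 mm. Starts in the drawer, flat end away from the robot; the spare lies beside it on either side
- nose (a point): bottom middle of the bed block's tall flat end (50 mm along +x from its origin); axes as the block's
- spare_block: the short spare, same section but 50 mm long and without a foot; origin under its centre; stays in the drawer
- machine: gouging machine, fixed: black base 300 (x) x 190 (y) x 35 mm; on it a steel bed plate 70 mm wide from x = -125 to +55 mm, its top 40 mm above the bench. Origin under the base's centre on the bench; +x points away from the robot, towards the fence. Behind the fence a black tower (x = 85 to 115 mm, 105 mm high); along y = +73 mm a rail on posts, 75 mm high above the bench
- fence: the sprung fence: an upright aluminium plate, 80 wide (y) x 46 high x 8 mm thick, from 2 to 48 mm above the bed plate, its flat front face looking to the machine's -x. Pressed, it slides back along the machine's +x, up to 30 mm to its stop, against a spring of 600 N/m without preload (10 N at about 17 mm). Origin as point face, axes as the machine's; moves with the fence
- face (a point): middle of the fence's front face, at the height of the bed plate's top; axes as the machine's; when the fence is free it lies 20 mm along +x from the machine's origin and 40 mm above the bench
- tape: roll of tape lying flat, 68 mm diameter, 22 high; bystander; origin under its centre
- driver: screwdriver with a wooden handle, 170 mm long; lying along its x; bystander
- cane: strip of cane 110 x 12 x 5 mm; bystander; origin under its centre
- caliper: digital caliper, about 180 x 50 x 12 mm, lying along its x; bystander
- mug: white mug, 76 mm diameter, 90 high; bystander; origin under its centre
- reed_box: small open box with cane pieces, 100 x 70 x 30 mm with an upright lid 90 mm high; bystander; origin under its centre

How it is judged (in metres and radians):
On the way, in this order (a step that is already met when the one before it is completed fails the run):
1. the drawer is out to its stop (within 6 mm) (value of joint cab_drawer0 above 0.144 m), for 0.2 s.
2. the robot has lifted the bed block out of the drawer (height (world z) of bed_block above 0.09 m and contact force between the fingers and bed_block above 1 N), for 0.1 s.
3. the bed block is down on the bed plate, square and centred, and pressed against the fence with 6 to 15 N for a second (contact force between bed_block and fence between 6 and 15 N and contact force between the fingers and bed_block above 1 N and x of nose in the frame of face above -0.006 m and y of nose in the frame of face between -0.012 and 0.012 m and z of bed_block in the frame of machine between 0.036 and 0.046 m and angle between the x axis of bed_block and the x axis of fence, either way round below 0.12 rad and angle between bed_block's own z axis and vertical below 0.1 rad), for 1 s.
At the end, for the whole second after the job is handed in: the robot still holds the bed block against the fence with 6 to 15 N, steadily: it is upright (0.1 rad) and down on the bed plate (within about 5 mm), flat end at the fence, square within 0.12 rad and centred within 12 mm; the spare is still in the drawer (all of step 3 and linear speed of bed_block below 0.02 m/s and height (world z) of spare_block below 0.035 m); the arm keeps its last pose, push and grip.
It fails at once if the fence is pressed with more than 25 N (contact force between bed_block and fence above 25 N).
It fails at once if a bystander is moved by more than 40 mm (distance of any of tape, driver, cane, caliper, mug, reed_box from where it was at the start of the episode above 0.04 m).
It fails at once if the spare is taken out of the drawer (height (world z) of spare_block above 0.075 m).
It also fails if it takes over 59 s, if anything falls off the work surface, if the arm or the gripper's body presses on something with over 40 N, if the wrist force passes 120 N, or if a joint passes its speed limit or range.

## Working session

There is one attempt and no reset: what is moved stays moved. The work goes in short steps, Python scripts to look and compute and a shell command to move; the robot and the scene stay as the last step left them, time stands still between calls to the robot, and variables do not carry over. Pictures are saved under pics/ and viewed, and the job is handed in when it is done.

```bash
ls; mkdir -p pics
python3 - <<'E'
from cell import *
import cv2
print(get_obs())
for n in ("scene","top"):
    print(n,camera_info(n))
    p,d=read_camera(n); cv2.imwrite(f"pics/{n}0.png",p[:,:,::-1]); 
    import numpy as np; np.save(f"pics/{n}0.npy",d)
E
```

```text
pics
{'t': 0.0, 'joint_pos': array([-1.22365559e+00,  3.09003928e-01,  1.63519880e+00, -8.19930756e-06,
        1.19972389e+00, -6.96983366e-02]), 'joint_velocities': array([ 1.00181182e-03, -9.85772837e-04, -6.03569503e-04,  1.90841732e-03,
        5.41906284e-04,  5.66662222e-05]), 'joint_efforts': array([-1.95510361e-04, -4.15251446e+01, -2.76665264e+01, -1.11843715e-04,
        1.03789789e-02,  9.72288916e-06]), 'ee_pos': array([ 252.71481288, -570.65496679,  206.04199768]), 'eef_rot': array([ 9.78358182e-01,  2.06915214e-01, -1.65148611e-04, -1.15524329e-03]), 'wrist_force': array([-0.28055769,  0.47930358, -0.29783365]), 'wrist_torque': array([-0.03426635,  0.00667764, -0.06841622]), 'width': 85.0859647877719}
scene {'fovy': 52.335997271102876, 'cx': 256.8026517407128, 'cy': 196.95889344805332, 'dist_coeffs': array([0.01499011, 0.        , 0.        , 0.        , 0.        ]), 'eye': array([1355.99582851, -141.44013537, 1121.20327038]), 'attitude': array([ 0.72710433,  0.60026071, -0.20959714, -0.25898922])}
top {'fovy': 43.87587344607701, 'cx': 259.5345658926583, 'cy': 187.12368845577186, 'dist_coeffs': array([-0.16132305,  0.        ,  0.        ,  0.        ,  0.        ]), 'eye': array([ 252.35493866,   29.13172128, 1859.84602037]), 'attitude': array([-0.6987221 ,  0.70990399, -0.06668499,  0.05811069])}
```

View pics/scene0.png

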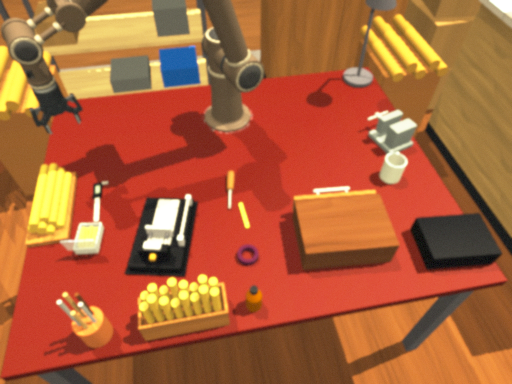

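View pics/top0.png

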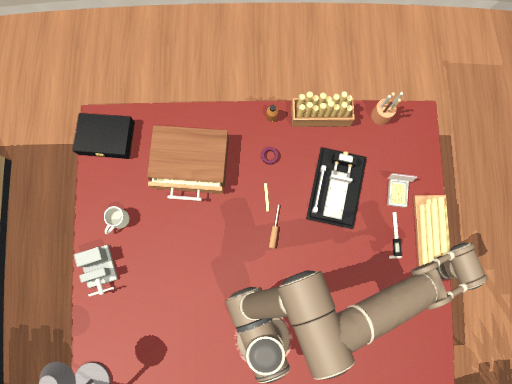

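The scene view shows the cabinet at about (345,230) with its handle at (330,190), and the machine at about (165,235). In the top view the cabinet is at (188,158), its handle bar at (185,198), and the machine at (337,188) with its fence at about (342,178). I'll enlarge both.

```bash
cat > h.py <<'E'
from cell import *
import numpy as np, cv2
from scipy.spatial.transform import Rotation as R
def cam(n):
    c=camera_info(n); f=192/np.tan(np.radians(c['fovy'])/2)
    K=np.array([[f,0,c['cx']],[0,f,c['cy']],[0,0,1]]); return K,np.array(c['dist_coeffs']),np.array(c['eye']),R.from_quat(c['attitude']).as_matrix()
def ray(n,uv):
    K,D,e,A=cam(n); p=cv2.undistortPoints(np.array(uv,float).reshape(-1,1,2),K,D).reshape(-1,2)
    return e,np.c_[p,np.ones(len(p))]@A.T
def onz(n,uv,z):
    e,r=ray(n,uv); return e+r*((z-e[2])/r[:,2])[:,None]
def proj(n,P):
    K,D,e,A=cam(n); return cv2.projectPoints((np.array(P,float).reshape(-1,3)-e)@A,np.zeros(3),np.zeros(3),K,D)[0].reshape(-1,2)
def cloud(n,d):
    v,u=np.mgrid[0:384,0:512]; e,r=ray(n,np.c_[u.ravel(),v.ravel()])
    return (e+r*d.reshape(-1,1)).reshape(384,512,3)
def crop(n,u0,v0,u1,v1,s,out,img=None):
    if img is None: img=read_camera(n)[0][:,:,::-1]
    c=cv2.resize(img[v0:v1,u0:u1],None,fx=s,fy=s,interpolation=cv2.INTER_CUBIC)
    for u in range((u0+9)//10*10,u1,10): cv2.putText(c,str(u),((u-u0)*s,8),0,.3,(0,255,255),1); c[::4,int((u-u0+.5)*s)]=(0,255,255)
    for v in range((v0+9)//10*10,v1,10): cv2.putText(c,str(v),(0,(v-v0)*s),0,.3,(0,255,255),1); c[int((v-v0+.5)*s),::4]=(0,255,255)
    cv2.imwrite(out,c)
E
python3 - <<'E'
from h import *
i=cv2.imread('pics/top0.png')
crop('top',140,115,240,210,8-1,'pics/c1.png',i)
crop('top',300,140,375,235,6,'pics/c2.png',i)
c=cloud('top',np.load('pics/top0.npy'))
for uv in [(188,145),(160,150),(215,150),(185,198),(337,200),(342,178),(345,158),(320,190),(260,260)]: print(uv,c[uv[1],uv[0]].round(1))
E
```

```text
(188, 145) [734.7 276.1  98. ]
(160, 150) [717.1 383.9  97.5]
(215, 150) [714.4 172.8  93.3]
(185, 198) [534.2 289.4  68.4]
(337, 200) [ 520.7 -294.3   48.1]
(342, 178) [ 600.8 -311.8   80.1]
(345, 158) [ 671.5 -320.9  112.9]
(320, 190) [ 557.2 -226.5   70. ]
(260, 260) [297.6   6.7   2.2]
```

View pics/c1.png

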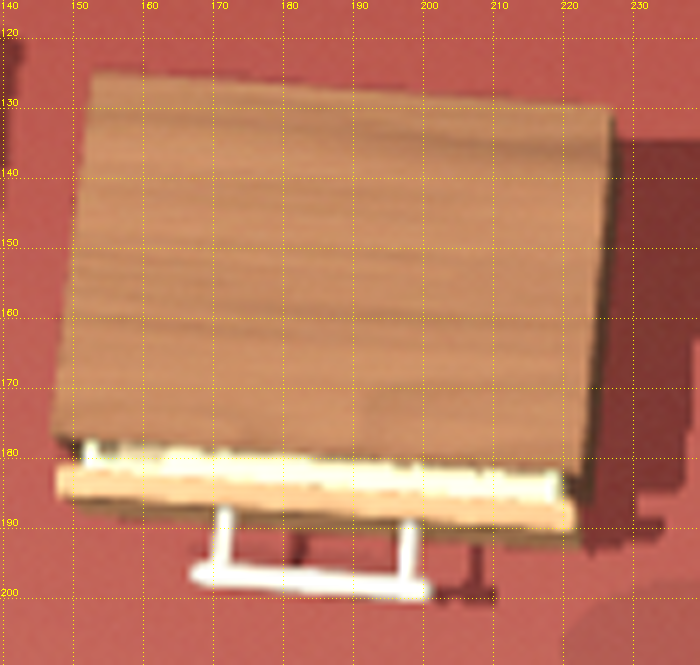

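View pics/c2.png

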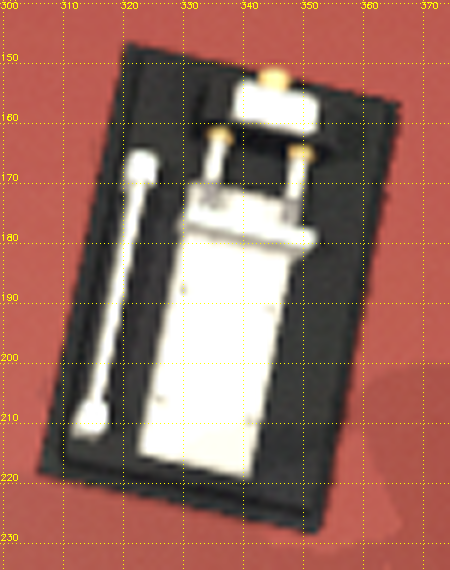

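Crop 1: the cabinet top's corners are near (152.5,125), (227,130), (222,182) and (147.5,177), and the handle bar runs (168,196.5) to (200,199). Crop 2: the base corners are near (320.5,147), (365.5,157), (352.5,228) and (306,218), and the fence top runs (330,178) to (352,181).

Run:
```python
from h import *
from scipy.optimize import least_squares
def fit(uv,loc,z,x0):
    uv=np.array(uv,float)
    def pts(p):
        c,s=np.cos(p[2]),np.sin(p[2]); l=np.array(loc,float)
        return np.c_[p[0]+c*l[:,0]-s*l[:,1],p[1]+s*l[:,0]+c*l[:,1],np.full(len(l),z)]
    r=least_squares(lambda p:(proj('top',pts(p))-uv).ravel(),x0,x_scale=[1,1,.01]); print(r.x.round(3),np.degrees(r.x[2]).round(2),r.fun.round(2)); return r.x
cab=fit([(152.5,125),(227,130),(222,182),(147.5,177)],[(110,145),(110,-145),(-110,-145),(-110,145)],100,[700,280,0])
m=fit([(320.5,147),(365.5,157),(352.5,228),(306,218)],[(150,95),(150,-95),(-150,-95),(-150,95)],35,[570,-300,0])
h=onz('top',[(167.5,196.6),(200.7,199)],64); print(h, h.mean(0))
def loc(q,p):
    c,s=np.cos(p[2]),np.sin(p[2]); d=q[:2]-p[:2]; return c*d[0]+s*d[1],-s*d[0]+c*d[1]
print(loc(h.mean(0),cab))
# plate & fence check
pl=onz('top',[(323,215),(341,218.5)],40); print([loc(q,m) for q in pl])
fe=onz('top',[(329.5,178),(352,181.5),(331,176.5),(352.5,179)],88); print([loc(q,m) for q in fe])
K,D,e,A=cam('scene')
import json; json.dump(dict(cab=cab.tolist(),m=m.tolist()),open('poses.json','w'))
# overlay scene
i=cv2.imread('pics/scene0.png')
def W(p,x,y,z): c,s=np.cos(p[2]),np.sin(p[2]); return (p[0]+c*x-s*y,p[1]+s*x+c*y,z)
P=[W(cab,a*110,b*145,100) for a in(1,-1) for b in(1,-1)]+[W(m,a*150,b*95,35) for a in(1,-1) for b in(1,-1)]+[W(m,20,y,88) for y in(-40,40)]+[tuple(q) for q in h]
c=cv2.resize(i[160:300,110:420],None,fx=2.5,fy=2.5,interpolation=2)
for u in proj('scene',P): cv2.circle(c,tuple(int(x) for x in ((u+.5-[110,160])*2.5)),3,(0,255,0),-1)
cv2.imwrite('pics/ov.png',c)
```

```text
[ 7.02444e+02  2.79183e+02 -8.30000e-02] -4.78 [ 0.33 -1.74  0.19 -2.18  0.51  1.93 -1.06  1.79]
[ 5.74407e+02 -2.96535e+02 -2.34000e-01] -13.42 [-0.46 -1.49  0.99 -1.17  0.46  1.47 -0.92  1.02]
[[541.29213504 357.55682325  64.        ]
 [530.22126218 229.75685325  64.        ]] [535.75669861 293.65683825  64.        ]
(np.float64(-167.31354642871213), np.float64(0.5255330778793308))
[(np.float64(-120.50082747161628), np.float64(30.703907085064518)), (np.float64(-118.84266576668364), np.float64(-40.39277722750176))]
[(np.float64(16.846763471776182), np.float64(39.34870730276968)), (np.float64(22.45002733757633), np.float64(-47.83768037602531)), (np.float64(23.833926160198033), np.float64(34.82450331564846)), (np.float64(32.4406650777685), np.float64(-47.96695233947357))]
```

View pics/ov.png

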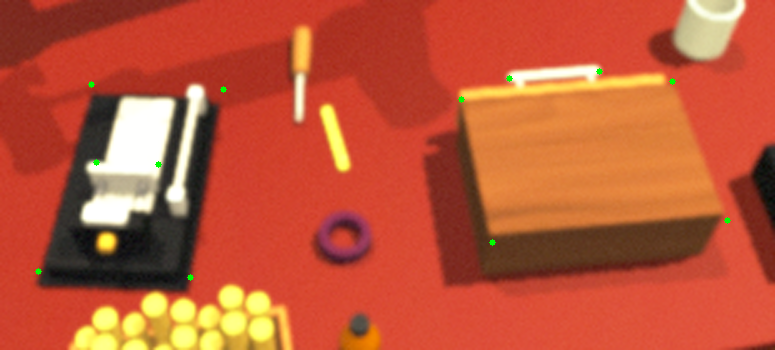

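The estimates agree well enough to act on: cabinet yaw about -4.9°, handle middle about (535.5, 293.6), machine yaw about -13.4°. I'll go to the handle, turning first. The tool's x goes to a world yaw of 85.1°, which is -61.2° about the tool's z.

```bash
cat >> h.py <<'E'
def state():
    o=get_obs(); M=R.from_quat(o['eef_rot']).as_matrix(); 
    print('t',round(o['t'],2),'p',o['ee_pos'].round(1),'yaw',np.degrees(np.arctan2(M[1,0],M[0,0])).round(2),'zax',M[:,2].round(3),'F',o['wrist_force'].round(1),'w',round(o['width'],1),'q',o['joint_pos'].round(2)); return o,M
def go(target):
    o,M=state(); print('tool shift',(M.T@(np.array(target)-o['ee_pos'])).round(1))
E
python3 -m pendant '[{"tz":-10,"wz":-7,"gripper":28},{"tz":-10,"wz":-7},{"tz":-10,"wz":-7},{"wz":-7},{"wz":-7},{"wz":-7},{"wz":-7},{"wz":-7},{"wz":-5.2},{}]' 30
python3 -c "
from h import *
go([535.5,293.6,150])"
```

```text
t 0.1 p [ 252.7 -570.8  206.2] yaw 23.88 zax [-0.001  0.002 -1.   ] F [-0.  -0.1 -0.5] w 85.3 q [-1.22  0.31  1.64  0.    1.2  -0.07]
tool shift [ 608.5 -675.8   57.6]invalid input at $[0]: expected keys tx, ty, tz, wx, wy, wz, gripper
```

```bash
python3 -m pendant '[{"tx":0,"ty":0,"tz":-10,"wx":0,"wy":0,"wz":-7,"gripper":28},{"tx":0,"ty":0,"tz":-10,"wx":0,"wy":0,"wz":-7,"gripper":28},{"tx":0,"ty":0,"tz":-10,"wx":0,"wy":0,"wz":-7,"gripper":28},{"tx":0,"ty":0,"tz":0,"wx":0,"wy":0,"wz":-7,"gripper":28},{"tx":0,"ty":0,"tz":0,"wx":0,"wy":0,"wz":-7,"gripper":28},{"tx":0,"ty":0,"tz":0,"wx":0,"wy":0,"wz":-7,"gripper":28},{"tx":0,"ty":0,"tz":0,"wx":0,"wy":0,"wz":-7,"gripper":28},{"tx":0,"ty":0,"tz":0,"wx":0,"wy":0,"wz":-7,"gripper":28},{"tx":0,"ty":0,"tz":0,"wx":0,"wy":0,"wz":-5.2,"gripper":28},{"tx":0,"ty":0,"tz":0,"wx":0,"wy":0,"wz":0,"gripper":28}]' 30
python3 -c "
from h import *
go([535.5,293.6,150])"
```

```text
t: 0.93
ee_pos: [252.8, -571.0, 236.6]
eef_rot: [0.736, 0.677, 0.0, -0.001]
wrist_force: [-0.8, -0.1, -1.0]
width: 27.9
t 0.93 p [ 252.8 -571.   236.6] yaw 85.17 zax [-0.     0.001 -1.   ] F [-0.8 -0.1 -1. ] w 27.9 q [-1.22  0.28  1.61 -0.    1.25 -1.14]
tool shift [885.3 208.8  87.5]
```

```bash
python3 -m pendant '[{"tx":36,"ty":10,"tz":0,"wx":0,"wy":0,"wz":0,"gripper":28},{"tx":36,"ty":10,"tz":0,"wx":0,"wy":0,"wz":0,"gripper":28},{"tx":36,"ty":10,"tz":0,"wx":0,"wy":0,"wz":0,"gripper":28},{"tx":36,"ty":10,"tz":0,"wx":0,"wy":0,"wz":0,"gripper":28},{"tx":36,"ty":10,"tz":0,"wx":0,"wy":0,"wz":0,"gripper":28},{"tx":36,"ty":10,"tz":0,"wx":0,"wy":0,"wz":0,"gripper":28},{"tx":36,"ty":10,"tz":0,"wx":0,"wy":0,"wz":0,"gripper":28},{"tx":36,"ty":10,"tz":0,"wx":0,"wy":0,"wz":0,"gripper":28},{"tx":36,"ty":10,"tz":0,"wx":0,"wy":0,"wz":0,"gripper":28},{"tx":36,"ty":10,"tz":0,"wx":0,"wy":0,"wz":0,"gripper":28},{"tx":36,"ty":10,"tz":0,"wx":0,"wy":0,"wz":0,"gripper":28},{"tx":36,"ty":10,"tz":0,"wx":0,"wy":0,"wz":0,"gripper":28},{"tx":36,"ty":10,"tz":0,"wx":0,"wy":0,"wz":0,"gripper":28},{"tx":36,"ty":10,"tz":0,"wx":0,"wy":0,"wz":0,"gripper":28},{"tx":36,"ty":10,"tz":0,"wx":0,"wy":0,"wz":0,"gripper":28},{"tx":36,"ty":10,"tz":0,"wx":0,"wy":0,"wz":0,"gripper":28},{"tx":36,"ty":10,"tz":0,"wx":0,"wy":0,"wz":0,"gripper":28},{"tx":36,"ty":10,"tz":0,"wx":0,"wy":0,"wz":0,"gripper":28},{"tx":36,"ty":10,"tz":0,"wx":0,"wy":0,"wz":0,"gripper":28},{"tx":20,"ty":5,"tz":0,"wx":0,"wy":0,"wz":0,"gripper":28}]'
python3 -c "
from h import *
go([535.5,293.6,150])"
```

```text
t: 2.6
ee_pos: [508.4, 116.8, 237.2]
eef_rot: [0.737, 0.676, 0.001, -0.0]
wrist_force: [0.8, 0.6, -0.6]
width: 28.0
t 2.6 p [508.4 116.8 237.2] yaw 85.05 zax [ 0.001  0.002 -1.   ] F [ 0.8  0.6 -0.6] w 28.0 q [0.14 0.08 1.84 0.   1.22 0.23]
tool shift [178.4  11.7  87.5]
```

```bash
python3 -m pendant '[{"tx":36,"ty":2,"tz":10,"wx":0,"wy":0,"wz":0,"gripper":28},{"tx":36,"ty":2,"tz":15,"wx":0,"wy":0,"wz":0,"gripper":28},{"tx":36,"ty":2,"tz":15,"wx":0,"wy":0,"wz":0,"gripper":28},{"tx":36,"ty":2,"tz":15,"wx":0,"wy":0,"wz":0,"gripper":28},{"tx":20,"ty":2,"tz":15,"wx":0,"wy":0,"wz":0,"gripper":28},{"tx":14,"ty":1.7,"tz":17,"wx":0,"wy":0,"wz":0,"gripper":28},{"tx":0,"ty":0,"tz":0,"wx":0,"wy":0,"wz":0,"gripper":28},{"tx":0,"ty":0,"tz":0,"wx":0,"wy":0,"wz":0,"gripper":28}]'
python3 - <<'E'
from h import *
go([535.5,293.6,46])
crop('top',140,130,240,215,7,'pics/c3.png')
crop('scene',270,130,410,260,5,'pics/c4.png')
E
```

```text
t: 3.27
ee_pos: [533.1, 289.4, 148.5]
eef_rot: [0.737, 0.676, -0.002, -0.0]
wrist_force: [0.1, -0.2, 0.9]
width: 27.9
t 3.27 p [533.1 289.4 148.5] yaw 85.08 zax [-0.004 -0.002 -1.   ] F [ 0.1 -0.2  0.9] w 27.9 q [ 0.43  0.34  1.72 -0.    1.09  0.51]
tool shift [  4.6   2.4 102.5]
```

View pics/c3.png

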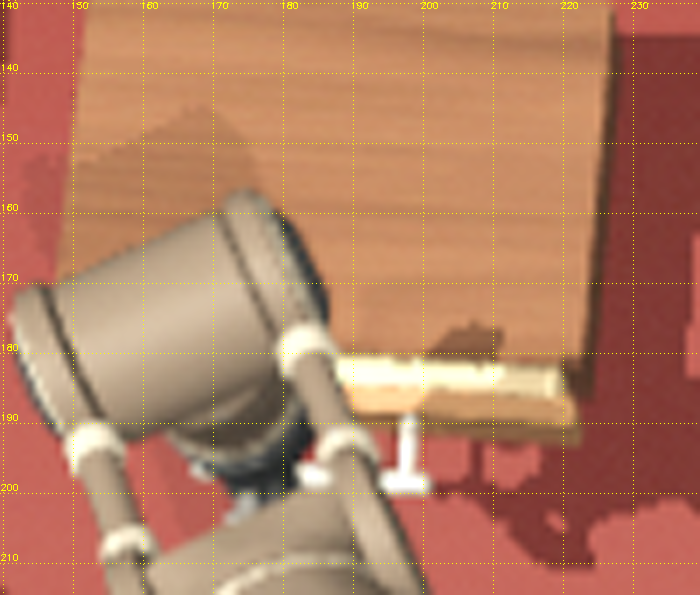

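View pics/c4.png

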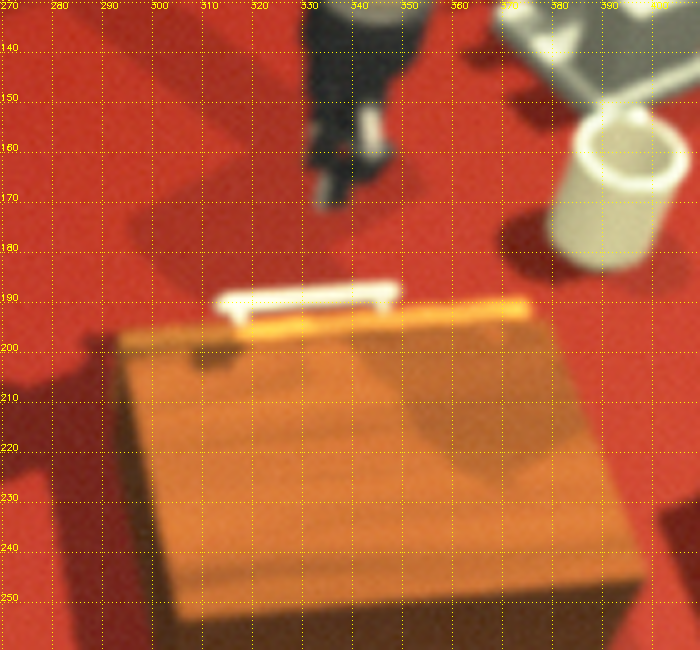

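The top view shows the gripper above the handle. In the scene view the bar runs (313,190) to (349,187). I'll cross-check that against the scene camera.

Run:
```python
from h import *
print(onz('scene',[(312.3,190),(349.5,187.2)],64), onz('scene',[(331,188.5)],64)); print(proj('scene',[(533,289.4,148.5)]),proj('top',[(533,289.4,148.5)]))
```

```text
[[524.8777204  227.01073381  64.        ]
 [537.0331912  360.52637306  64.        ]] [[530.55893843 294.06525744  64.        ]]
[[333.76053815 173.06193761]] [[181.85068129 194.96401367]]
```

```bash
python3 -m pendant '[{"tx":2,"ty":0,"tz":20,"wx":0,"wy":0,"wz":0,"gripper":28},{"tx":0,"ty":0,"tz":20,"wx":0,"wy":0,"wz":0,"gripper":28},{"tx":0,"ty":0,"tz":15,"wx":0,"wy":0,"wz":0,"gripper":28},{"tx":0,"ty":0,"tz":0,"wx":0,"wy":0,"wz":0,"gripper":28},{"tx":0,"ty":0,"tz":0,"wx":0,"wy":0,"wz":0,"gripper":28}]'
python3 - <<'E'
from h import *
go([533,293.6,46])
E
```

```text
t: 3.78
ee_pos: [534.8, 290.4, 95.8]
eef_rot: [0.737, 0.675, -0.0, 0.0]
wrist_force: [0.6, -0.1, 0.7]
width: 28.1
t 3.78 p [534.8 290.4  95.8] yaw 84.98 zax [-0. -0. -1.] F [ 0.6 -0.1  0.7] w 28.1 q [ 0.43  0.4   1.75 -0.    0.99  0.51]
tool shift [ 3.  -2.1 49.8]
```

```bash
python3 -m pendant '[{"tx":3,"ty":-2,"tz":6,"wx":0,"wy":0,"wz":0,"gripper":28},{"tx":0,"ty":0,"tz":8,"wx":0,"wy":0,"wz":0,"gripper":28},{"tx":0,"ty":0,"tz":8,"wx":0,"wy":0,"wz":0,"gripper":28},{"tx":0,"ty":0,"tz":8,"wx":0,"wy":0,"wz":0,"gripper":28},{"tx":0,"ty":0,"tz":8,"wx":0,"wy":0,"wz":0,"gripper":28},{"tx":0,"ty":0,"tz":0,"wx":0,"wy":0,"wz":0,"gripper":28}]'
python3 - <<'E'
from h import *
go([533,293.6,46])
crop('scene',290,120,380,210,7,'pics/c5.png')
E
```

```text
t: 4.28
ee_pos: [531.2, 293.8, 54.8]
eef_rot: [0.737, 0.676, -0.002, -0.001]
wrist_force: [-1.1, -0.8, -0.3]
width: 27.8
t 4.28 p [531.2 293.8  54.8] yaw 85.08 zax [-0.004 -0.002 -1.   ] F [-1.1 -0.8 -0.3] w 27.8 q [ 0.43  0.46  1.77 -0.    0.92  0.52]
tool shift [-0.1  1.8  8.8]
```

View pics/c5.png

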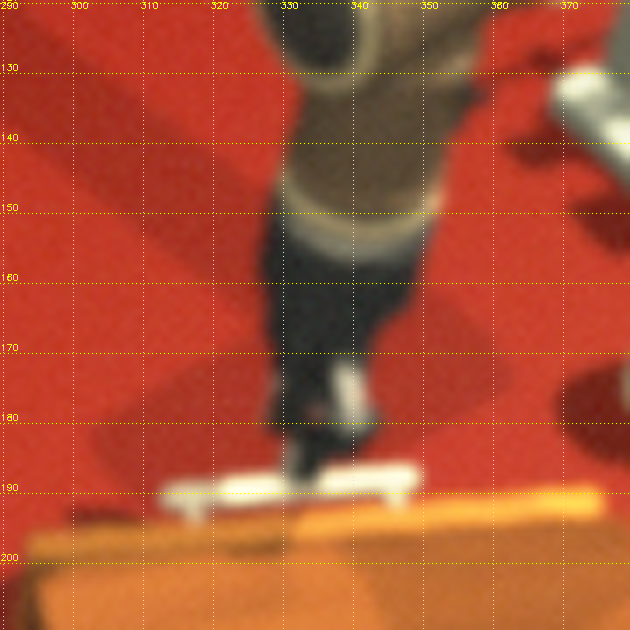

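The finger covers the bar at (333,188) without disturbing it, so the jaws straddle it. I'll lower the last bit and close.

```bash
python3 -m pendant '[{"tx":0,"ty":1,"tz":4,"wx":0,"wy":0,"wz":0,"gripper":28},{"tx":0,"ty":0,"tz":4,"wx":0,"wy":0,"wz":0,"gripper":20},{"tx":0,"ty":0,"tz":0,"wx":0,"wy":0,"wz":0,"gripper":5},{"tx":0,"ty":0,"tz":0,"wx":0,"wy":0,"wz":0,"gripper":5},{"tx":0,"ty":0,"tz":0,"wx":0,"wy":0,"wz":0,"gripper":5},{"tx":0,"ty":0,"tz":0,"wx":0,"wy":0,"wz":0,"gripper":5},{"tx":0,"ty":0,"tz":0,"wx":0,"wy":0,"wz":0,"gripper":5}]' 30
python3 - <<'E'
from h import *
state()
E
```

```text
t: 4.92
ee_pos: [534.2, 294.7, 49.6]
eef_rot: [0.737, 0.676, 0.0, 0.0]
wrist_force: [0.3, 0.6, -0.8]
width: 4.8
t 4.92 p [534.2 294.7  49.6] yaw 85.08 zax [ 0.001  0.    -1.   ] F [ 0.3  0.6 -0.8] w 4.8 q [ 0.43  0.47  1.77 -0.    0.9   0.52]
```

Run:
```python
from h import *
crop('scene',290,120,380,210,7,'pics/c6.png')
crop('top',140,160,240,220,7,'pics/c7.png')
```

```text
(no output)
```

View pics/c6.png

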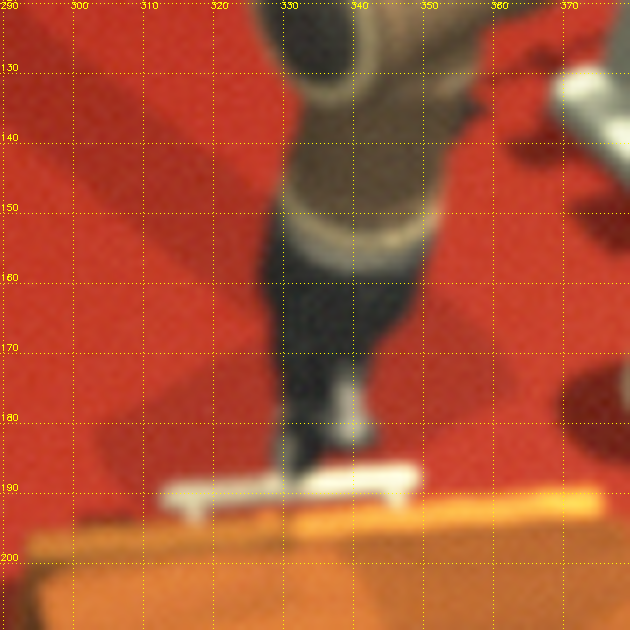

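View pics/c7.png

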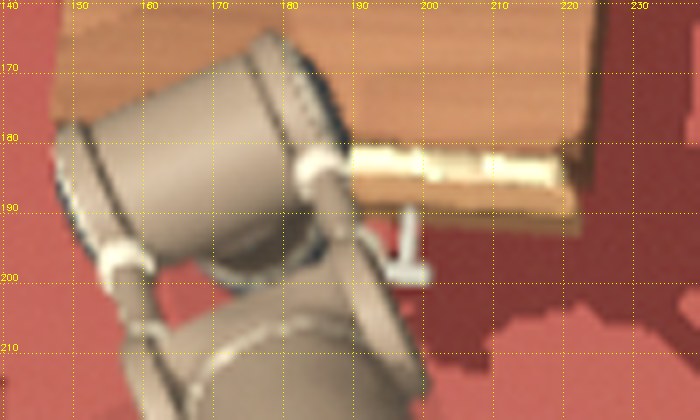

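Run:
```python
from h import *
print(proj('scene',[(534.2,294.7,49.6),(534.2,294.7,62),(531,294,62)]))
crop('scene',300,165,360,205,12,'pics/c8.png')
p,d=read_camera('scene'); c=cloud('scene',d)
for u in (316,322,327,331,335,340,345):
    print(u,[(v,c[v,u].round(0)) for v in range(183,193,1) if 40<c[v,u][2]<80][:5])
```

```text
[[330.86390797 191.84631834]
 [331.4021671  189.61087422]
 [330.93387825 188.95985419]]
316 [(189, array([526., 240.,  67.])), (190, array([528., 240.,  64.])), (191, array([535., 237.,  68.])), (192, array([538., 237.,  66.]))]
322 [(189, array([536., 257.,  76.])), (190, array([541., 256.,  76.])), (191, array([537., 259.,  65.]))]
327 [(188, array([530., 278.,  70.])), (189, array([536., 277.,  71.])), (190, array([535., 278.,  65.]))]
331 [(188, array([537., 290.,  76.])), (189, array([536., 291.,  69.])), (190, array([542., 290.,  70.]))]
335 [(187, array([533., 307.,  72.])), (188, array([538., 305.,  73.])), (189, array([540., 305.,  70.])), (190, array([540., 306.,  64.]))]
340 [(187, array([537., 323.,  74.])), (188, array([542., 322.,  74.])), (189, array([541., 323.,  67.]))]
345 [(187, array([538., 342.,  70.])), (188, array([541., 341.,  69.])), (189, array([546., 340.,  70.])), (190, array([551., 338.,  70.])), (191, array([552., 338.,  65.]))]
```

View pics/c8.png

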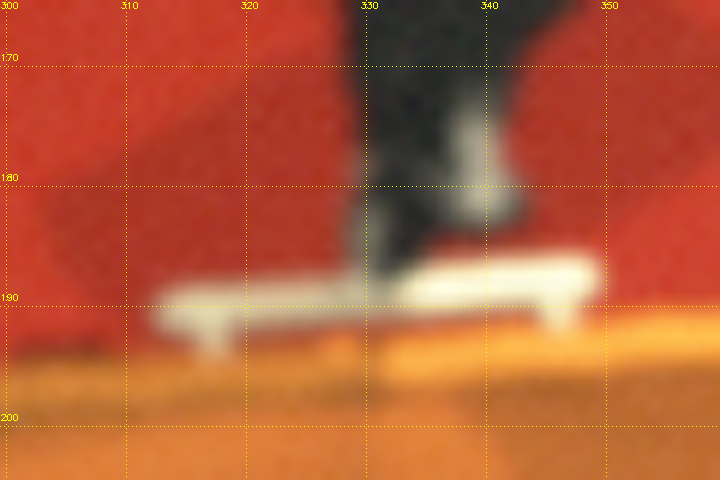

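Run:
```python
from h import *
p=np.array([253,-571,218]); y=np.array([.405,-.914,0])
print(proj('scene',[p,p+42*y,p-42*y,p+[0,0,60]]))
crop('scene',0,20,120,150,5,'pics/c9.png',cv2.imread('pics/scene0.png'))
```

```text
[[ 68.26543126 133.97977173]
 [ 55.70516922 138.77317778]
 [ 80.52419802 129.29694273]
 [ 61.42425347 120.11342185]]
```

View pics/c9.png

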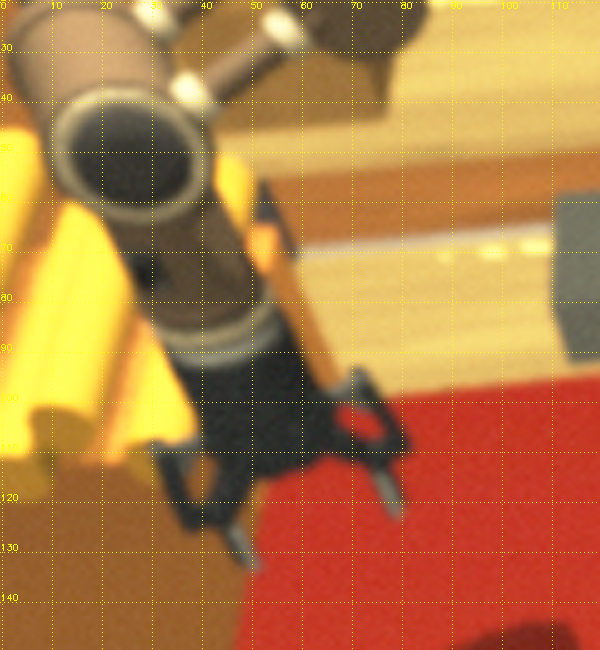

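Run:
```python
from h import *
c=cloud('scene',np.load('pics/scene0.npy'));d=np.load('pics/scene0.npy')
for u,v in [(48,130),(47,128),(46,126),(78,119),(77,117),(79,121)]: print(u,v,d[v,u].round(0),c[v,u].round(0))
for u,v in [(250,140),(300,150),(150,120),(100,250),(280,280),(400,150)]: print(u,v,c[v,u].round(1))
c=cloud('top',np.load('pics/top0.npy'))
for u,v in [(250,140),(300,250),(150,320),(400,150),(100,200)]: print(u,v,c[v,u].round(1))
```

```text
48 130 1264.0 [ 284. -612.  269.]
47 128 1261.0 [ 281. -613.  275.]
46 126 1255.0 [ 281. -613.  283.]
78 119 1306.0 [ 239. -525.  264.]
77 117 1301.0 [ 238. -526.  272.]
79 121 1311.0 [ 241. -524.  257.]
250 140 [167.   68.7   3.6]
300 150 [264.  257.7   4.7]
150 120 [ -37.8 -336.1    3.6]
100 250 [ 592.4 -514.2   -1.1]
280 280 [813.9  45.4   4. ]
400 150 [345.8 653.1  11. ]
250 140 [ 7.784e+02  3.890e+01 -4.000e-01]
300 250 [ 333.8 -150.4   -8.1]
150 320 [ 71.8 432.9   3.8]
400 150 [ 731.8 -576.4   -6.3]
100 200 [541.4 643.3   0.7]
```

Run:
```python
from h import *
p,d=read_camera('scene'); c=cloud('scene',d)
for v in range(176,192): print(v,[c[v,u].round(0).tolist() for u in (331,333)])
```

```text
176 [[546.0, 275.0, 151.0], [546.0, 282.0, 150.0]]
177 [[549.0, 275.0, 149.0], [549.0, 282.0, 147.0]]
178 [[548.0, 276.0, 143.0], [547.0, 283.0, 141.0]]
179 [[541.0, 280.0, 129.0], [544.0, 286.0, 131.0]]
180 [[545.0, 279.0, 128.0], [547.0, 285.0, 130.0]]
181 [[546.0, 280.0, 124.0], [566.0, 276.0, 148.0]]
182 [[539.0, 284.0, 111.0], [564.0, 278.0, 141.0]]
183 [[539.0, 285.0, 105.0], [567.0, 277.0, 139.0]]
184 [[545.0, 282.0, 107.0], [570.0, 277.0, 137.0]]
185 [[545.0, 283.0, 102.0], [541.0, 293.0, 95.0]]
186 [[544.0, 285.0, 95.0], [547.0, 291.0, 97.0]]
187 [[542.0, 286.0, 88.0], [546.0, 292.0, 91.0]]
188 [[541.0, 288.0, 80.0], [533.0, 300.0, 69.0]]
189 [[536.0, 292.0, 68.0], [540.0, 297.0, 71.0]]
190 [[540.0, 290.0, 68.0], [537.0, 300.0, 62.0]]
191 [[495.0, 315.0, 4.0], [498.0, 322.0, 6.0]]
```

The closed tips sit at z≈80 in the depth image, just above the bar. That puts the real fingertips about 25–30 mm higher than the reported TCP, so the fingers closed above the bar. I'll reopen and descend in small steps, watching the force.

```bash
python3 -m pendant '[{"tx":0,"ty":0,"tz":0,"wx":0,"wy":0,"wz":0,"gripper":30},{"tx":0,"ty":0,"tz":0,"wx":0,"wy":0,"wz":0,"gripper":30},{"tx":0,"ty":0,"tz":0,"wx":0,"wy":0,"wz":0,"gripper":30},{"tx":0,"ty":0,"tz":5,"wx":0,"wy":0,"wz":0,"gripper":30},{"tx":0,"ty":0,"tz":5,"wx":0,"wy":0,"wz":0,"gripper":30},{"tx":0,"ty":0,"tz":0,"wx":0,"wy":0,"wz":0,"gripper":30}]'
python3 - <<'E'
from h import *
state()
crop('scene',300,165,360,205,12,'pics/d1.png')
E
```

```text
t: 5.67
ee_pos: [532.9, 294.0, 37.8]
eef_rot: [0.737, 0.676, -0.001, -0.0]
wrist_force: [-0.2, 0.7, 0.3]
width: 30.2
t 5.67 p [532.9 294.   37.8] yaw 85.08 zax [-0.002 -0.001 -1.   ] F [-0.2  0.7  0.3] w 30.2 q [ 0.43  0.48  1.77 -0.    0.89  0.52]
```

View pics/d1.png

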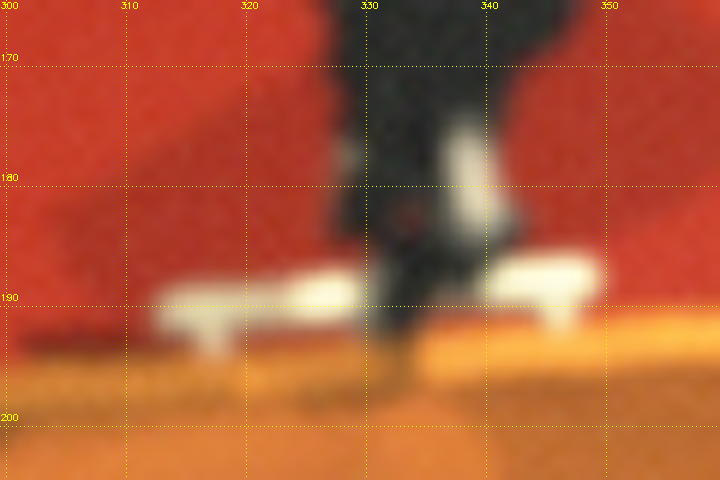

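The near finger now passes in front of the bar, to (332,192). I'll go down another 14 mm and close.

```bash
python3 -m pendant '[{"tx":0,"ty":0,"tz":5,"wx":0,"wy":0,"wz":0,"gripper":30},{"tx":0,"ty":0,"tz":5,"wx":0,"wy":0,"wz":0,"gripper":30},{"tx":0,"ty":0,"tz":4,"wx":0,"wy":0,"wz":0,"gripper":30},{"tx":0,"ty":0,"tz":0,"wx":0,"wy":0,"wz":0,"gripper":5},{"tx":0,"ty":0,"tz":0,"wx":0,"wy":0,"wz":0,"gripper":5},{"tx":0,"ty":0,"tz":0,"wx":0,"wy":0,"wz":0,"gripper":5},{"tx":0,"ty":0,"tz":0,"wx":0,"wy":0,"wz":0,"gripper":5},{"tx":0,"ty":0,"tz":0,"wx":0,"wy":0,"wz":0,"gripper":5}]' 30
python3 - <<'E'
from h import *
state()
E
```

```text
t: 6.38
ee_pos: [533.6, 294.3, 24.7]
eef_rot: [0.737, 0.676, -0.0, -0.0]
wrist_force: [0.8, -0.4, -5.0]
width: 9.5
t 6.38 p [533.6 294.3  24.7] yaw 85.08 zax [-0.001 -0.    -1.   ] F [ 0.8 -0.4 -5. ] w 9.5 q [ 0.43  0.5   1.78 -0.    0.86  0.52]
```

Gripped (9.5 mm). Pulling the drawer out along tool -y.

```bash
python3 -m pendant '[{"tx":0,"ty":-8,"tz":0,"wx":0,"wy":0,"wz":0,"gripper":5},{"tx":0,"ty":-14,"tz":0,"wx":0,"wy":0,"wz":0,"gripper":5},{"tx":0,"ty":-14,"tz":0,"wx":0,"wy":0,"wz":0,"gripper":5},{"tx":0,"ty":-14,"tz":0,"wx":0,"wy":0,"wz":0,"gripper":5},{"tx":0,"ty":-14,"tz":0,"wx":0,"wy":0,"wz":0,"gripper":5},{"tx":0,"ty":-14,"tz":0,"wx":0,"wy":0,"wz":0,"gripper":5},{"tx":0,"ty":-14,"tz":0,"wx":0,"wy":0,"wz":0,"gripper":5},{"tx":0,"ty":-8,"tz":0,"wx":0,"wy":0,"wz":0,"gripper":5},{"tx":0,"ty":-5,"tz":0,"wx":0,"wy":0,"wz":0,"gripper":5},{"tx":0,"ty":-4,"tz":0,"wx":0,"wy":0,"wz":0,"gripper":5},{"tx":0,"ty":0,"tz":0,"wx":0,"wy":0,"wz":0,"gripper":5}]'
python3 - <<'E'
from h import *
state()
E
```

```text
t: 7.3
ee_pos: [423.8, 303.9, 24.7]
eef_rot: [0.737, 0.676, -0.001, -0.001]
wrist_force: [-1.4, 2.4, -10.6]
width: 9.5
t 7.3 p [423.8 303.9  24.7] yaw 85.08 zax [-0.002 -0.    -1.   ] F [ -1.4   2.4 -10.6] w 9.5 q [0.54 0.37 1.99 0.   0.79 0.62]
```

```bash
python3 -m pendant '[{"tx":0,"ty":-3,"tz":-1,"wx":0,"wy":0,"wz":0,"gripper":5},{"tx":0,"ty":-3,"tz":-1,"wx":0,"wy":0,"wz":0,"gripper":5},{"tx":0,"ty":-3,"tz":0,"wx":0,"wy":0,"wz":0,"gripper":5},{"tx":0,"ty":-3,"tz":0,"wx":0,"wy":0,"wz":0,"gripper":5},{"tx":0,"ty":0,"tz":0,"wx":0,"wy":0,"wz":0,"gripper":5}]'
python3 - <<'E'
from h import *
state()
E
```

```text
t: 7.72
ee_pos: [411.2, 304.9, 24.9]
eef_rot: [0.737, 0.676, -0.001, -0.001]
wrist_force: [0.2, 6.7, -22.8]
width: 9.6
t 7.72 p [411.2 304.9  24.9] yaw 85.0 zax [-0.004  0.    -1.   ] F [  0.2   6.7 -22.8] w 9.6 q [0.55 0.35 2.01 0.   0.78 0.64]
```

```bash
python3 -m pendant '[{"tx":0,"ty":-2,"tz":2,"wx":0,"wy":0,"wz":0,"gripper":5},{"tx":0,"ty":-2,"tz":1,"wx":0,"wy":0,"wz":0,"gripper":5},{"tx":0,"ty":-2,"tz":0,"wx":0,"wy":0,"wz":0,"gripper":5},{"tx":0,"ty":0,"tz":0,"wx":0,"wy":0,"wz":0,"gripper":5}]'
python3 - <<'E'
from h import *
state()
E
```

```text
t: 8.05
ee_pos: [407.6, 305.3, 24.7]
eef_rot: [0.737, 0.676, 0.0, 0.0]
wrist_force: [0.3, 0.7, -7.6]
width: 9.6
t 8.05 p [407.6 305.3  24.7] yaw 85.07 zax [ 0. -0. -1.] F [ 0.3  0.7 -7.6] w 9.6 q [ 0.56  0.35  2.02 -0.    0.78  0.64]
```

```bash
python3 -m pendant '[{"tx":0,"ty":-2,"tz":0,"wx":0,"wy":0,"wz":0,"gripper":5},{"tx":0,"ty":-2,"tz":0,"wx":0,"wy":0,"wz":0,"gripper":5},{"tx":0,"ty":0,"tz":0,"wx":0,"wy":0,"wz":0,"gripper":5}]'
python3 -c "
from h import *
state()"
python3 -m pendant '[{"tx":0,"ty":-2,"tz":0,"wx":0,"wy":0,"wz":0,"gripper":5},{"tx":0,"ty":-2,"tz":0,"wx":0,"wy":0,"wz":0,"gripper":5},{"tx":0,"ty":0,"tz":0,"wx":0,"wy":0,"wz":0,"gripper":5}]'
python3 -c "
from h import *
state()"
```

```text
t: 8.3
ee_pos: [403.2, 305.7, 24.6]
eef_rot: [0.737, 0.676, -0.0, -0.0]
wrist_force: [-0.2, -0.6, -5.9]
width: 9.9
t 8.3 p [403.2 305.7  24.6] yaw 85.08 zax [-0. -0. -1.] F [-0.2 -0.6 -5.9] w 9.9 q [0.56 0.34 2.02 0.   0.77 0.65]
t: 8.55
ee_pos: [402.9, 305.8, 24.7]
eef_rot: [0.736, 0.677, 0.003, 0.002]
wrist_force: [8.5, -4.4, -11.3]
width: 9.5
t 8.55 p [402.9 305.8  24.7] yaw 85.21 zax [ 0.007  0.    -1.   ] F [  8.5  -4.4 -11.3] w 9.5 q [ 0.57  0.34  2.03 -0.01  0.77  0.65]
```

The arm has hit the stop: +8.5 N with no further travel. I'll hold briefly, release, lift, and move aside to look in the drawer.

```bash
python3 -m pendant '[{"tx":0,"ty":0,"tz":0,"wx":0,"wy":0,"wz":0,"gripper":5},{"tx":0,"ty":0,"tz":0,"wx":0,"wy":0,"wz":0,"gripper":5},{"tx":0,"ty":0,"tz":0,"wx":0,"wy":0,"wz":0,"gripper":30},{"tx":0,"ty":3,"tz":0,"wx":0,"wy":0,"wz":0,"gripper":30},{"tx":0,"ty":0,"tz":0,"wx":0,"wy":0,"wz":0,"gripper":30},{"tx":0,"ty":0,"tz":0,"wx":0,"wy":0,"wz":0,"gripper":30},{"tx":0,"ty":0,"tz":-10,"wx":0,"wy":0,"wz":0,"gripper":30},{"tx":0,"ty":0,"tz":-20,"wx":0,"wy":0,"wz":0,"gripper":30},{"tx":0,"ty":0,"tz":-30,"wx":0,"wy":0,"wz":0,"gripper":30},{"tx":0,"ty":0,"tz":-35,"wx":0,"wy":0,"wz":0,"gripper":60},{"tx":0,"ty":0,"tz":-35,"wx":0,"wy":0,"wz":0,"gripper":60},{"tx":-35,"ty":0,"tz":-20,"wx":0,"wy":0,"wz":0,"gripper":60},{"tx":-40,"ty":0,"tz":0,"wx":0,"wy":0,"wz":0,"gripper":60},{"tx":-40,"ty":0,"tz":0,"wx":0,"wy":0,"wz":0,"gripper":60},{"tx":-40,"ty":0,"tz":0,"wx":0,"wy":0,"wz":0,"gripper":60},{"tx":-40,"ty":0,"tz":0,"wx":0,"wy":0,"wz":0,"gripper":60},{"tx":-40,"ty":0,"tz":0,"wx":0,"wy":0,"wz":0,"gripper":60},{"tx":-40,"ty":0,"tz":0,"wx":0,"wy":0,"wz":0,"gripper":60}]'
python3 - <<'E'
from h import *
state()
p,d=read_camera('top');cv2.imwrite('pics/top1.png',p[:,:,::-1]);np.save('pics/top1.npy',d)
crop('top',140,165,240,240,8,'pics/e1.png',p[:,:,::-1].copy())
p,d=read_camera('scene');cv2.imwrite('pics/scene1.png',p[:,:,::-1]);np.save('pics/scene1.npy',d)
crop('scene',280,140,390,210,7,'pics/e2.png',p[:,:,::-1].copy())
E
```

```text
t: 10.05
ee_pos: [378.4, 30.6, 175.4]
eef_rot: [0.736, 0.677, 0.001, 0.001]
wrist_force: [0.3, -0.7, -0.1]
width: 60.1
t 10.05 p [378.4  30.6 175.4] yaw 85.15 zax [ 0.002  0.    -1.   ] F [ 0.3 -0.7 -0.1] w 60.1 q [-0.03 -0.16  2.2   0.    1.09  0.05]
```

View pics/e1.png

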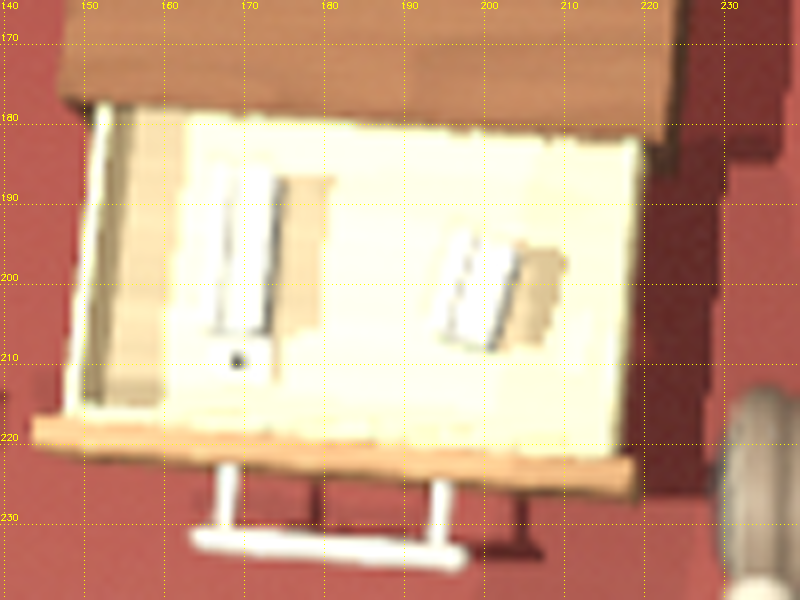

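View pics/e2.png

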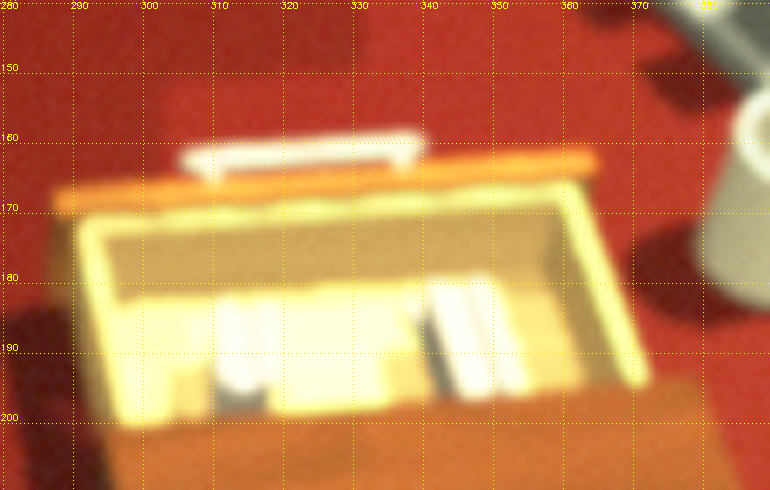

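The bed block, with its foot and hole at (168.8,209.5), is at the left with its bar top around (166–174, 185–206). The spare is at (199,200), well clear. I'll get the block pose from depth and edges, and the real fingertip height.

Run:
```python
from h import *
d=np.load('pics/top1.npy'); c=cloud('top',d)
sub=c[180:215,160:210]; 
for v in range(183,214,2): print(v,' '.join('%3.0f'%c[v,u,2] for u in range(158,180)))
s=c[184:207,162:178].reshape(-1,3); s=s[(s[:,2]>54)&(s[:,2]<80)]
print(len(s),s.mean(0),np.median(s[:,2])); 
e=onz('top',[(174.3,187),(172.3,205.5),(166,205.5),(168.3,187)],66); print(e)
print(onz('top',[(168.8,209.5)],30))
r=cv2.minAreaRect(s[:,:2].astype(np.float32)); print(r)
# tip
crop('scene',190,90,290,190,6,'pics/e3.png',cv2.imread('pics/scene1.png'))
```

```text
183  20  17  16  26  18  15  20  12  15  20  14  28  25  30  25  27  25  20  28  22  24  16
185  23  20  24  19  26  19  28  26  24  23  17  28  14  20  17  24  18  20  21  24  17  18
187  20  30  15  19  19  27  25  20  17  58  67  53  66  51  62  67  43  23  17  22  17  13
189  22  25  27  23  23  18  22  20  23  57  70  67  53  58  69  66  45  21  12  19  25  29
191  17  23  20  23  26  16  14  19  69  64  64  56  48  57  68  66  43  28  15  24  19  28
193  27  24  21  24  27  24  23  23  73  70  58  62  62  70  64  67  40  19  18  17  24  24
195  24  27  17  18  14  28  17  25  68  63  67  51  56  59  64  72  27  23  26  23  23  22
197  11  15  26  24  17  20  22  23  63  72  56  66  53  62  64  63  31  16  15  19  15  27
199  16  21  24  21  20  24  19  23  66  67  57  67  57  63  59  67  21  26  24  24  27  22
201  31  25  20  16  20  21  24  66  69  66  51  59  60  67  61  63  19  19  25  26  15  21
203  19  25  26  14  20  13  27  53  69  74  62  56  54  66  62  56  34  26  26  19  28  26
205  19  18  27  23  25  18  23  69  60  63  65  61  59  61  60  57  25  11  18  29  21  19
207  24  18  24  13  19  20  27  23  19  29  24  39  31  43  42  45  29  26  28  14  19  24
209  15  21  12  19  23  20  24  22  27  30  26  22  34  29  23  36  17  23  23  13  22  18
211  20  18  28  21  20  26  34  26  29  35  36  30  32  29  32  32  22  22  18  19  17  24
213  24  22  20  20  24  22  20  26  14  18  30  16  28  28  19  22  17  32  20  26  19  16
159 [542.02994707 350.16480836  63.48774306] 63.404728448856076
[[577.89167096 331.47630389  66.        ]
 [506.36485973 338.18910977  66.        ]
 [506.67793891 362.4402062   66.        ]
 [578.23852184 354.71062012  66.        ]]
[[495.95570543 357.90652544  30.        ]]
((543.861328125, 350.3069763183594), (30.5269718170166, 79.79295349121094), 86.89295196533203)
```

View pics/e3.png

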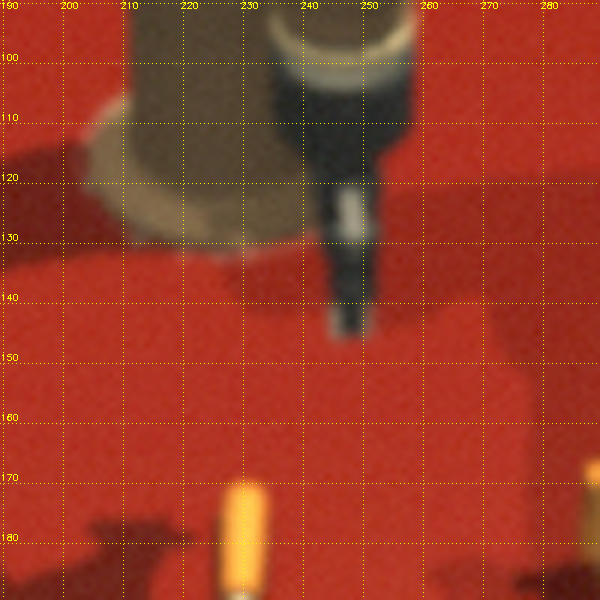

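Run:
```python
from h import *
e,r=ray('scene',[(248,145.5)]); r=r[0]
for x in (405,410,415,420): print(x, e+r*((x-e[0])/r[0]))
d=np.load('pics/scene1.npy'); c=cloud('scene',d)
for v in range(134,147): print(v,c[v,246].round(0),c[v,248].round(0),c[v,250].round(0))
go([538,351,100])
```

```text
405 [405.          19.57055224 203.53329198]
410 [410.          18.72401494 208.35807644]
415 [415.          17.87747764 213.1828609 ]
420 [420.          17.03094035 218.00764536]
134 [440.   8. 288.] [440.  14. 287.] [440.  21. 285.]
135 [437.   8. 281.] [441.  14. 283.] [436.  21. 278.]
136 [434.   9. 274.] [424.  17. 264.] [428.  23. 266.]
137 [437.   8. 273.] [429.  16. 264.] [434.  22. 268.]
138 [435.   8. 267.] [433.  15. 264.] [433.  22. 262.]
139 [433.   9. 260.] [434.  15. 260.] [435.  21. 260.]
140 [432.   9. 255.] [431.  15. 253.] [417.  25. 238.]
141 [416.  11. 236.] [417.  18. 235.] [420.  24. 237.]
142 [415.  11. 230.] [418.  18. 231.] [416.  25. 229.]
143 [416.  11. 226.] [416.  18. 225.] [419.  24. 227.]
144 [419.  10. 225.] [415.  18. 220.] [1356. -141. 1121.]
145 [417.  11. 219.] [419.  17. 220.] [418.  24. 217.]
146 [203.  45.   8.] [202.  54.   5.] [206.  62.   7.]
t 10.15 p [378.5  27.2 175.2] yaw 84.61 zax [ 0.001 -0.002 -1.   ] F [-0.6  0.3  0.6] w 60.1 q [-0.04 -0.16  2.2  -0.    1.09  0.05]
tool shift [337.5 128.3  74.7]
```

Fingertips are about 30 mm above the reported TCP. The block's bar centre is about (543, 350) with yaw about -5.5°. I'll turn to yaw 174.5 so the jaws close across its width.

```bash
python3 -m pendant '[{"tx":0,"ty":0,"tz":0,"wx":0,"wy":0,"wz":-7,"gripper":55},{"tx":0,"ty":0,"tz":0,"wx":0,"wy":0,"wz":-7,"gripper":55},{"tx":0,"ty":0,"tz":0,"wx":0,"wy":0,"wz":-7,"gripper":55},{"tx":0,"ty":0,"tz":0,"wx":0,"wy":0,"wz":-7,"gripper":55},{"tx":0,"ty":0,"tz":0,"wx":0,"wy":0,"wz":-7,"gripper":55},{"tx":0,"ty":0,"tz":0,"wx":0,"wy":0,"wz":-7,"gripper":55},{"tx":0,"ty":0,"tz":0,"wx":0,"wy":0,"wz":-7,"gripper":55},{"tx":0,"ty":0,"tz":0,"wx":0,"wy":0,"wz":-7,"gripper":55},{"tx":0,"ty":0,"tz":0,"wx":0,"wy":0,"wz":-7,"gripper":55},{"tx":0,"ty":0,"tz":0,"wx":0,"wy":0,"wz":-7,"gripper":55},{"tx":0,"ty":0,"tz":0,"wx":0,"wy":0,"wz":-7,"gripper":55},{"tx":0,"ty":0,"tz":0,"wx":0,"wy":0,"wz":-7,"gripper":55},{"tx":0,"ty":0,"tz":0,"wx":0,"wy":0,"wz":-5.5,"gripper":55},{"tx":0,"ty":0,"tz":0,"wx":0,"wy":0,"wz":0,"gripper":55}]'
python3 - <<'E'
from h import *
go([541,349.8,110])
E
```

```text
t: 11.32
ee_pos: [379.0, 32.9, 174.9]
eef_rot: [0.046, 0.999, 0.0, 0.0]
wrist_force: [0.1, -0.5, -0.4]
width: 54.8
t 11.32 p [379.   32.9 174.9] yaw 174.73 zax [ 0.001  0.001 -1.   ] F [ 0.1 -0.5 -0.4] w 54.8 q [-0.03 -0.15  2.2   0.    1.09 -1.51]
tool shift [-132.1  330.4   65.2]
```

```bash
python3 -m pendant '[{"tx":-14,"ty":36,"tz":0,"wx":0,"wy":0,"wz":0,"gripper":55},{"tx":-14,"ty":36,"tz":0,"wx":0,"wy":0,"wz":0,"gripper":55},{"tx":-14,"ty":36,"tz":0,"wx":0,"wy":0,"wz":0,"gripper":55},{"tx":-14,"ty":36,"tz":0,"wx":0,"wy":0,"wz":0,"gripper":55},{"tx":-14,"ty":36,"tz":0,"wx":0,"wy":0,"wz":0,"gripper":55},{"tx":-14,"ty":36,"tz":5,"wx":0,"wy":0,"wz":0,"gripper":55},{"tx":-14,"ty":36,"tz":10,"wx":0,"wy":0,"wz":0,"gripper":55},{"tx":-14,"ty":36,"tz":15,"wx":0,"wy":0,"wz":0,"gripper":55},{"tx":-14,"ty":30,"tz":15,"wx":0,"wy":0,"wz":0,"gripper":55},{"tx":-6,"ty":12,"tz":15,"wx":0,"wy":0,"wz":0,"gripper":55},{"tx":0,"ty":0,"tz":5,"wx":0,"wy":0,"wz":0,"gripper":55},{"tx":0,"ty":0,"tz":0,"wx":0,"wy":0,"wz":0,"gripper":55},{"tx":0,"ty":0,"tz":0,"wx":0,"wy":0,"wz":0,"gripper":55}]'
python3 - <<'E'
from h import *
go([541,349.8,55])
E
```

```text
t: 12.4
ee_pos: [540.3, 347.5, 108.9]
eef_rot: [0.048, 0.999, -0.001, -0.001]
wrist_force: [0.7, -0.3, 1.2]
width: 55.1
t 12.4 p [540.3 347.5 108.9] yaw 174.53 zax [-0.002 -0.001 -1.   ] F [ 0.7 -0.3  1.2] w 55.1 q [ 0.5   0.44  1.66 -0.    1.04 -0.97]
tool shift [-0.5  2.4 53.9]
```

```bash
python3 -m pendant '[{"tx":0,"ty":2,"tz":20,"wx":0,"wy":0,"wz":0,"gripper":55},{"tx":0,"ty":0,"tz":20,"wx":0,"wy":0,"wz":0,"gripper":55},{"tx":0,"ty":0,"tz":20,"wx":0,"wy":0,"wz":0,"gripper":55},{"tx":0,"ty":0,"tz":0,"wx":0,"wy":0,"wz":0,"gripper":55},{"tx":0,"ty":0,"tz":0,"wx":0,"wy":0,"wz":0,"gripper":55}]'
python3 - <<'E'
from h import *
state()
p,d=read_camera('scene');crop('scene',300,120,390,210,8,'pics/f1.png',p[:,:,::-1].copy())
E
```

```text
t: 12.82
ee_pos: [540.8, 348.7, 49.5]
eef_rot: [0.048, 0.999, -0.001, -0.001]
wrist_force: [0.3, -0.4, -0.3]
width: 55.0
t 12.82 p [540.8 348.7  49.5] yaw 174.5 zax [-0.002 -0.001 -1.   ] F [ 0.3 -0.4 -0.3] w 55.0 q [ 0.51  0.52  1.68 -0.    0.94 -0.97]
```

View pics/f1.png

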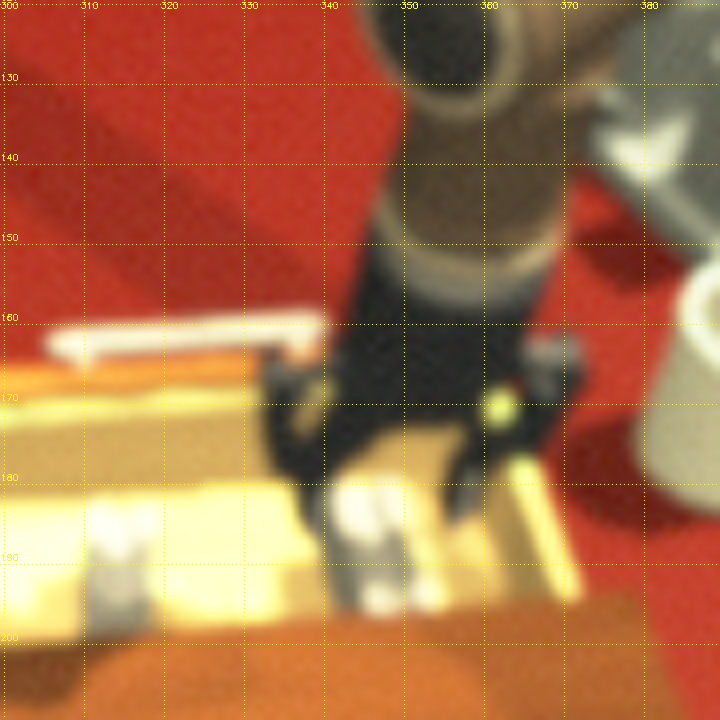

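The fingers straddle the block, with tips at (341,187) and (357,185). Descending in steps with force checks.

```bash
python3 -m pendant '[{"tx":0,"ty":1,"tz":6,"wx":0,"wy":0,"wz":0,"gripper":55},{"tx":0,"ty":0,"tz":8,"wx":0,"wy":0,"wz":0,"gripper":55},{"tx":0,"ty":0,"tz":8,"wx":0,"wy":0,"wz":0,"gripper":55},{"tx":0,"ty":0,"tz":0,"wx":0,"wy":0,"wz":0,"gripper":55}]'
python3 -c "
from h import *
state()
p,d=read_camera('scene');crop('scene',300,120,390,210,8,'pics/f2.png',p[:,:,::-1].copy())"
```

```text
t: 13.2
ee_pos: [540.5, 350.2, 25.6]
eef_rot: [0.047, 0.999, -0.001, -0.001]
wrist_force: [-1.1, -0.6, 0.0]
width: 55.0
t 13.2 p [540.5 350.2  25.6] yaw 174.57 zax [-0.003 -0.001 -1.   ] F [-1.1 -0.6  0. ] w 55.0 q [ 0.51  0.56  1.69 -0.    0.9  -0.97]
```

View pics/f2.png

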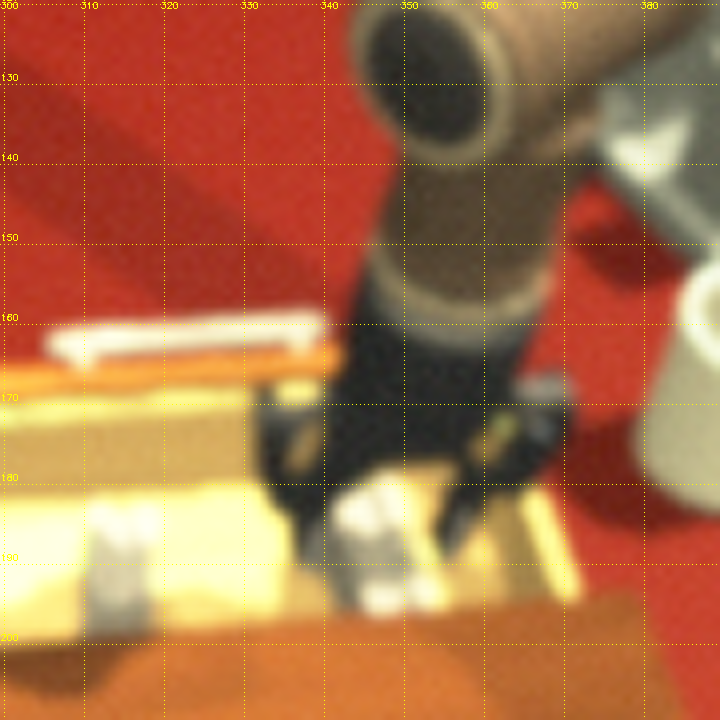

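```bash
python3 -m pendant '[{"tx":0,"ty":0,"tz":6,"wx":0,"wy":0,"wz":0,"gripper":55},{"tx":0,"ty":0,"tz":6,"wx":0,"wy":0,"wz":0,"gripper":55},{"tx":0,"ty":0,"tz":0,"wx":0,"wy":0,"wz":0,"gripper":55}]'
python3 -m pendant '[{"tx":0,"ty":0,"tz":6,"wx":0,"wy":0,"wz":0,"gripper":55},{"tx":0,"ty":0,"tz":5,"wx":0,"wy":0,"wz":0,"gripper":55},{"tx":0,"ty":0,"tz":0,"wx":0,"wy":0,"wz":0,"gripper":55}]'
python3 -c "
from h import *
state()
p,d=read_camera('scene');crop('scene',300,120,390,210,8,'pics/f3.png',p[:,:,::-1].copy())"
```

```text
t: 13.5
ee_pos: [540.7, 350.4, 13.7]
eef_rot: [0.047, 0.999, -0.001, -0.001]
wrist_force: [-0.3, -0.4, 1.1]
width: 55.0
t: 13.75
ee_pos: [540.8, 350.4, 2.8]
eef_rot: [0.047, 0.999, -0.001, -0.001]
wrist_force: [-0.6, -0.0, -0.2]
width: 54.9
t 13.75 p [540.8 350.4   2.8] yaw 174.58 zax [-0.002 -0.001 -1.   ] F [-0.6 -0.  -0.2] w 54.9 q [ 0.51  0.59  1.69 -0.    0.86 -0.97]
```

View pics/f3.png

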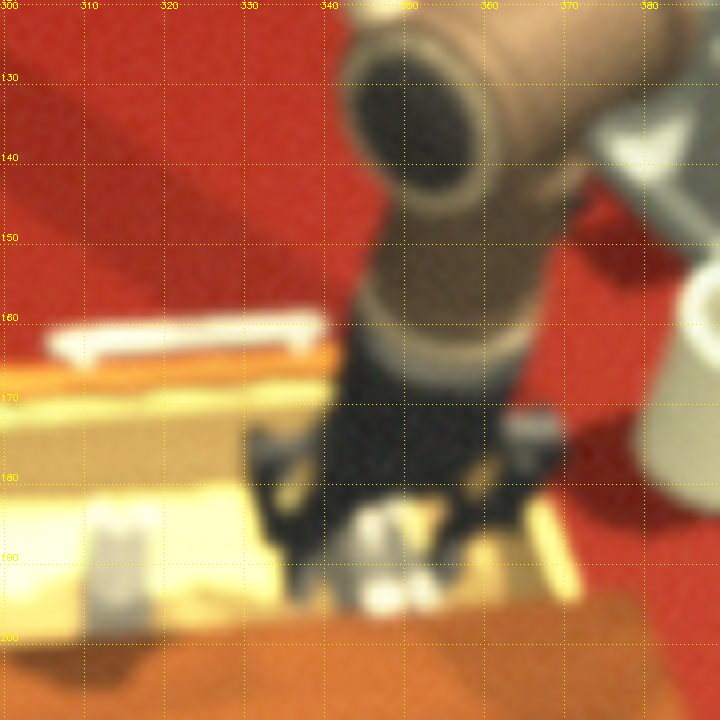

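Run:
```python
from h import *
for z in (3,22,30,38,46): print(z,proj('scene',[(541,320,z),(541,380,z)]).round(1).tolist())
```

```text
3 [[336.1, 200.4], [351.7, 198.0]]
22 [[337.0, 197.1], [352.8, 194.7]]
30 [[337.3, 195.7], [353.2, 193.3]]
38 [[337.7, 194.3], [353.6, 191.9]]
46 [[338.1, 192.9], [354.1, 190.5]]
```

Left tip at (336,195) means z≈33, just above the drawer floor. Closing at 60 N.

```bash
python3 -m pendant '[{"tx":0,"ty":0,"tz":0,"wx":0,"wy":0,"wz":0,"gripper":20},{"tx":0,"ty":0,"tz":0,"wx":0,"wy":0,"wz":0,"gripper":20},{"tx":0,"ty":0,"tz":0,"wx":0,"wy":0,"wz":0,"gripper":20},{"tx":0,"ty":0,"tz":0,"wx":0,"wy":0,"wz":0,"gripper":20},{"tx":0,"ty":0,"tz":0,"wx":0,"wy":0,"wz":0,"gripper":20},{"tx":0,"ty":0,"tz":0,"wx":0,"wy":0,"wz":0,"gripper":20},{"tx":0,"ty":0,"tz":0,"wx":0,"wy":0,"wz":0,"gripper":20},{"tx":0,"ty":0,"tz":0,"wx":0,"wy":0,"wz":0,"gripper":20}]' 60
python3 -m pendant '[{"tx":0,"ty":0,"tz":-3,"wx":0,"wy":0,"wz":0,"gripper":20},{"tx":0,"ty":0,"tz":-10,"wx":0,"wy":0,"wz":0,"gripper":20},{"tx":0,"ty":0,"tz":-10,"wx":0,"wy":0,"wz":0,"gripper":20},{"tx":0,"ty":0,"tz":0,"wx":0,"wy":0,"wz":0,"gripper":20},{"tx":0,"ty":0,"tz":0,"wx":0,"wy":0,"wz":0,"gripper":20}]'
python3 -c "
from h import *
state()
p,d=read_camera('scene');crop('scene',300,120,390,210,8,'pics/f4.png',p[:,:,::-1].copy())"
```

```text
t: 14.47
ee_pos: [542.2, 351.3, 4.8]
eef_rot: [0.047, 0.999, 0.0, 0.0]
wrist_force: [0.3, 0.7, 1.8]
width: 29.6
t: 14.88
ee_pos: [542.7, 351.4, 28.6]
eef_rot: [0.047, 0.999, 0.001, 0.001]
wrist_force: [0.0, 0.2, -4.0]
width: 29.6
t 14.88 p [542.7 351.4  28.6] yaw 174.58 zax [ 0.002  0.001 -1.   ] F [ 0.   0.2 -4. ] w 29.6 q [ 0.51  0.55  1.68 -0.    0.9  -0.97]
```

View pics/f4.png

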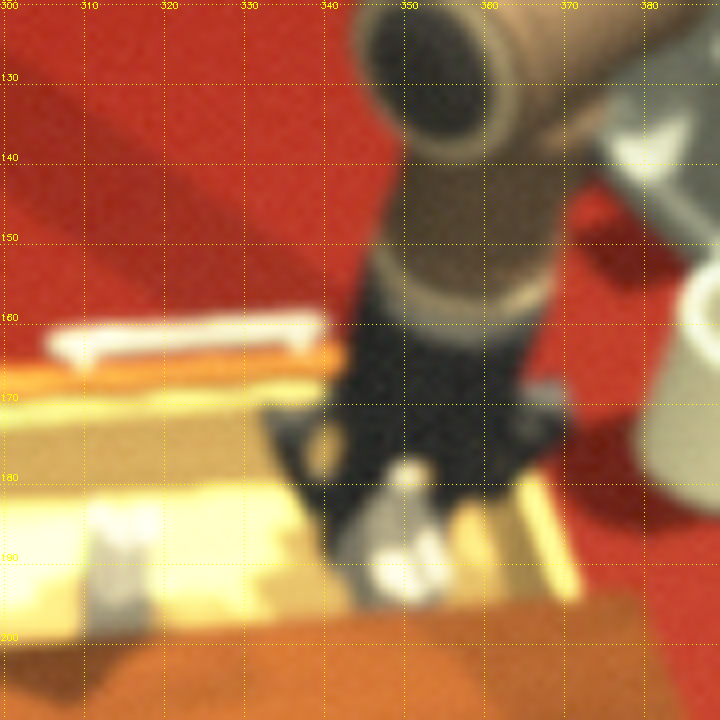

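The lift works: 29.6 mm width and 4 N of load. At rest the reported TCP is 17.2 mm below the block's underside, so it should read about 22.8 on the bed plate. I'll lift on and refine the machine's axis from the earlier top image.

```bash
python3 -m pendant '[{"tx":0,"ty":0,"tz":-15,"wx":0,"wy":0,"wz":0,"gripper":20},{"tx":0,"ty":0,"tz":-20,"wx":0,"wy":0,"wz":0,"gripper":20},{"tx":0,"ty":0,"tz":-25,"wx":0,"wy":0,"wz":0,"gripper":20},{"tx":0,"ty":0,"tz":-25,"wx":0,"wy":0,"wz":0,"gripper":20},{"tx":0,"ty":0,"tz":-20,"wx":0,"wy":0,"wz":0,"gripper":20},{"tx":0,"ty":0,"tz":-15,"wx":0,"wy":0,"wz":0,"gripper":20},{"tx":0,"ty":0,"tz":0,"wx":0,"wy":0,"wz":0,"gripper":20},{"tx":0,"ty":0,"tz":0,"wx":0,"wy":0,"wz":0,"gripper":20}]'
python3 - <<'E'
from h import *
state()
i=cv2.imread('pics/top0.png'); s=i.max(2).astype(float)
m=np.array([574.4,-296.5,-.2343])
def loc(q,p=m):
    c,s_=np.cos(p[2]),np.sin(p[2]); d=np.array(q)[:,:2]-p[:2]; return np.c_[c*d[:,0]+s_*d[:,1],-s_*d[:,0]+c*d[:,1]]
# subpixel crossings per row: black base edges and plate edges
def cross(row,u0,u1,th,up):
    a=s[row,u0:u1]
    for k in range(len(a)-1):
        if (a[k]<th)!=(a[k+1]<th) and ((a[k]<th)==up): return u0+k+(th-a[k])/(a[k+1]-a[k])
L=[];Rr=[];BL=[];BR=[]
for v in range(186,212):
    l=cross(v,320,340,150,True); 
    r=cross(v,337,358,150,False)
    if l:L.append((l,v))
    if r:Rr.append((r,v))
for v in range(165,212):
    a=i[v,:,2].astype(float)
    # red outside
    for u in range(300,325):
        if a[u]>110 and a[u+1]<=110: BL.append((u+(a[u]-110)/(a[u]-a[u+1]),v)); break
    for u in range(375,345,-1):
        if a[u]>100 and a[u-1]<=100: BR.append((u-(a[u]-100)/(a[u]-a[u-1]),v)); break
for n,e,z in (('L',L,40),('R',Rr,40),('BL',BL,35),('BR',BR,35)):
    w=onz('top',e,z); l=loc(w); k=np.polyfit(l[:,0],l[:,1],1); print(n,len(e),'slope deg',np.degrees(np.arctan(k[0])).round(2),'y at x=-50',np.polyval(k,-50).round(1), 'std',(l[:,1]-np.polyval(k,l[:,0])).std().round(1))
E
```

```text
t: 15.6
ee_pos: [542.5, 351.3, 148.9]
eef_rot: [0.047, 0.999, 0.001, 0.001]
wrist_force: [-0.8, 0.1, -4.2]
width: 29.0
t 15.6 p [542.5 351.3 148.9] yaw 174.58 zax [ 0.002  0.001 -1.   ] F [-0.8  0.1 -4.2] w 29.0 q [ 0.51  0.4   1.63 -0.    1.11 -0.97]
L 26 slope deg -0.03 y at x=-50 33.1 std 0.3
R 26 slope deg -0.13 y at x=-50 -41.5 std 0.5
BL 47 slope deg -0.01 y at x=-50 92.8 std 0.5
BR 47 slope deg 0.17 y at x=-50 -94.5 std 0.5
```

```bash
python3 -m pendant '[{"tx":-1,"ty":-20,"tz":0,"wx":0,"wy":0,"wz":0,"gripper":20},{"tx":-3,"ty":-32,"tz":0,"wx":0,"wy":0,"wz":0,"gripper":20},{"tx":-3,"ty":-36,"tz":0,"wx":0,"wy":0,"wz":0,"gripper":20},{"tx":-3,"ty":-36,"tz":0,"wx":0,"wy":0,"wz":0,"gripper":20},{"tx":-3,"ty":-36,"tz":0,"wx":0,"wy":0,"wz":0,"gripper":20},{"tx":-3,"ty":-36,"tz":0,"wx":0,"wy":0,"wz":0,"gripper":20},{"tx":-3,"ty":-36,"tz":0,"wx":0,"wy":0,"wz":0,"gripper":20},{"tx":-3,"ty":-36,"tz":0,"wx":0,"wy":0,"wz":0,"gripper":20},{"tx":-3,"ty":-36,"tz":0,"wx":0,"wy":0,"wz":0,"gripper":20},{"tx":-3,"ty":-36,"tz":0,"wx":0,"wy":0,"wz":0,"gripper":20},{"tx":-3,"ty":-36,"tz":0,"wx":0,"wy":0,"wz":0,"gripper":20},{"tx":-3,"ty":-36,"tz":0,"wx":0,"wy":0,"wz":0,"gripper":20},{"tx":-3,"ty":-36,"tz":0,"wx":0,"wy":0,"wz":0,"gripper":20},{"tx":-3,"ty":-36,"tz":0,"wx":0,"wy":0,"wz":0,"gripper":20},{"tx":-3,"ty":-36,"tz":0,"wx":0,"wy":0,"wz":0,"gripper":20},{"tx":-3,"ty":-36,"tz":0,"wx":0,"wy":0,"wz":0,"gripper":20},{"tx":-3,"ty":-36,"tz":0,"wx":0,"wy":0,"wz":0,"gripper":20},{"tx":-3,"ty":-34,"tz":0,"wx":0,"wy":0,"wz":0,"gripper":20},{"tx":-3,"ty":-16,"tz":0,"wx":0,"wy":0,"wz":4,"gripper":20},{"tx":0,"ty":0,"tz":0,"wx":0,"wy":0,"wz":4,"gripper":20}]'
python3 -m pendant '[{"tx":0,"ty":0,"tz":0,"wx":0,"wy":0,"wz":0,"gripper":20},{"tx":0,"ty":0,"tz":0,"wx":0,"wy":0,"wz":0,"gripper":20},{"tx":0,"ty":0,"tz":0,"wx":0,"wy":0,"wz":0,"gripper":20}]'
python3 - <<'E'
from h import *
go([535.5,-291.6,80])
p,d=read_camera('top');cv2.imwrite('pics/top2.png',p[:,:,::-1]);np.save('pics/top2.npy',d)
p,d=read_camera('scene');cv2.imwrite('pics/scene2.png',p[:,:,::-1]);np.save('pics/scene2.npy',d)
crop('scene',110,150,220,260,7,'pics/g1.png',p[:,:,::-1].copy())
E
```

```text
t: 17.27
ee_pos: [534.6, -297.4, 145.4]
eef_rot: [0.12, 0.993, -0.001, -0.001]
wrist_force: [-0.3, 1.0, -3.8]
width: 29.3
t: 17.52
ee_pos: [534.9, -292.1, 145.8]
eef_rot: [0.116, 0.993, 0.001, -0.001]
wrist_force: [0.2, 0.2, -2.8]
width: 29.2
t 17.52 p [ 534.9 -292.1  145.8] yaw 166.7 zax [-0.002  0.002 -1.   ] F [ 0.2  0.2 -2.8] w 29.2 q [-0.57  0.34  1.72  0.    1.08 -1.91]
tool shift [-0.6  0.6 65.8]
```

View pics/g1.png

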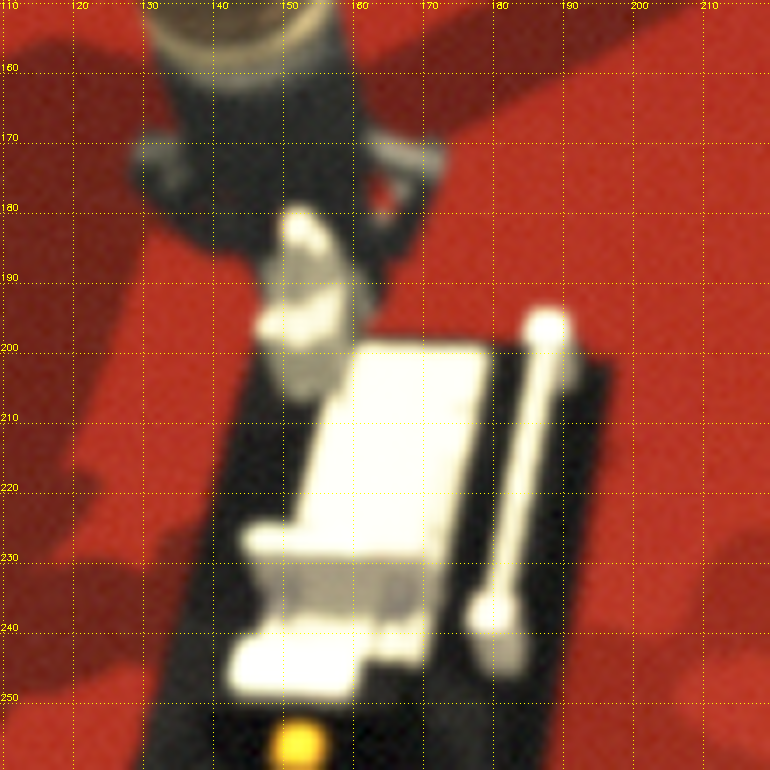

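Run:
```python
from h import *
print(proj('scene',[(574.8,-301.6,163),(574.8,-301.6,207)]))
m=np.array([575.4,-301.1,-.2347])
def W(x,y,z): c,s=np.cos(m[2]),np.sin(m[2]); return (m[0]+c*x-s*y,m[1]+s*x+c*y,z)
P=[W(20,40,88),W(20,-40,88),W(28,40,88),W(28,-40,88),W(-125,35,40),W(-125,-35,40)]
print(proj('scene',P).round(1)); print(proj('top',P).round(1))
crop('top',300,140,375,235,6,'pics/g2.png',cv2.imread('pics/top2.png'))
i=cv2.imread('pics/scene2.png'); s=8; c=cv2.resize(i[190:250,110:200],None,fx=s,fy=s,interpolation=2)
for u in proj('scene',P+[(574.8,-301.6,163),(574.8,-301.6,207)]): cv2.circle(c,tuple(int(x) for x in ((u+.5-[110,190])*s)),4,(0,255,0),-1)
cv2.imwrite('pics/g3.png',c)
```

```text
[[155.43214618 206.08641147]
 [152.55663438 197.12910111]]
[[171.3 225.9]
 [146.5 225. ]
 [170.9 228. ]
 [145.9 227. ]
 [179.5 199.8]
 [159.8 199.1]]
[[330.7 176.9]
 [351.1 181.4]
 [331.1 174.9]
 [351.4 179.4]
 [322.8 215.6]
 [340.5 219.5]]
```

View pics/g3.png

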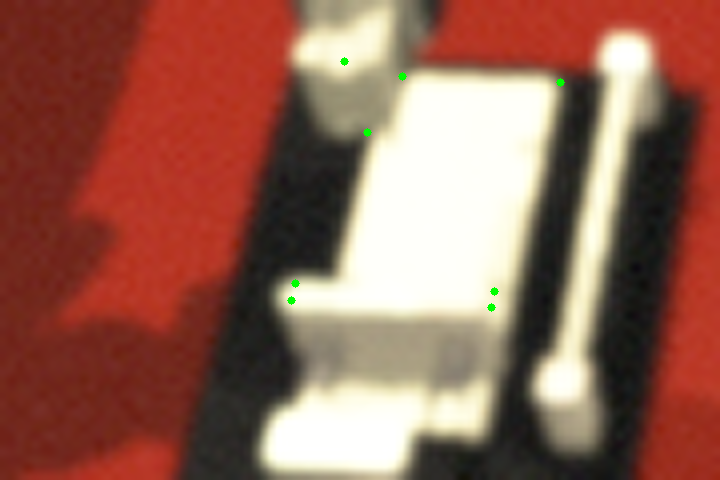

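View pics/g2.png

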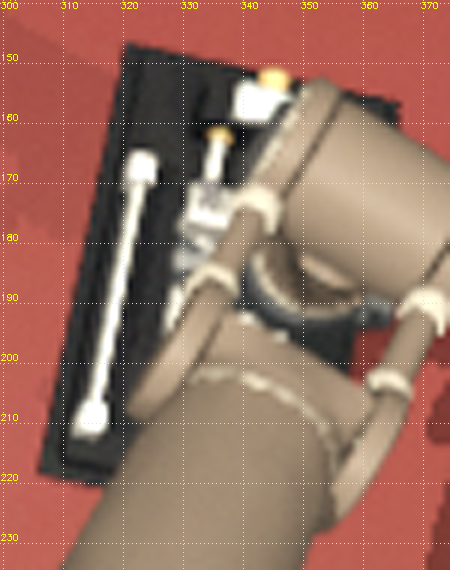

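The machine model matches the scene image within 1–2 mm: fence top at (145–172, 226) and plate corner at (160,199). The block's end face, about (153,197)–(154,206), is where predicted. Lowering.

```bash
python3 -m pendant '[{"tx":0,"ty":0,"tz":15,"wx":0,"wy":0,"wz":0,"gripper":20},{"tx":0,"ty":0,"tz":25,"wx":0,"wy":0,"wz":0,"gripper":20},{"tx":0,"ty":0,"tz":25,"wx":0,"wy":0,"wz":0,"gripper":20},{"tx":0,"ty":0,"tz":20,"wx":0,"wy":0,"wz":0,"gripper":20},{"tx":0,"ty":0,"tz":15,"wx":0,"wy":0,"wz":0,"gripper":20},{"tx":0,"ty":0,"tz":10,"wx":0,"wy":0,"wz":0,"gripper":20},{"tx":0,"ty":0,"tz":0,"wx":0,"wy":0,"wz":0,"gripper":20},{"tx":0,"ty":0,"tz":0,"wx":0,"wy":0,"wz":0,"gripper":20}]'
python3 - <<'E'
from h import *
go([535.5,-291.6,23])
p,d=read_camera('scene');cv2.imwrite('pics/scene3.png',p[:,:,::-1])
crop('scene',110,170,220,260,7,'pics/g4.png',p[:,:,::-1].copy())
E
```

```text
t: 18.28
ee_pos: [535.9, -292.8, 37.1]
eef_rot: [0.116, 0.993, 0.0, -0.0]
wrist_force: [-0.3, 0.4, -3.1]
width: 29.7
t 18.28 p [ 535.9 -292.8   37.1] yaw 166.64 zax [-0.001  0.    -1.   ] F [-0.3  0.4 -3.1] w 29.7 q [-0.57  0.49  1.77 -0.    0.89 -1.91]
tool shift [ 0.7  1.1 14.1]
```

View pics/g4.png

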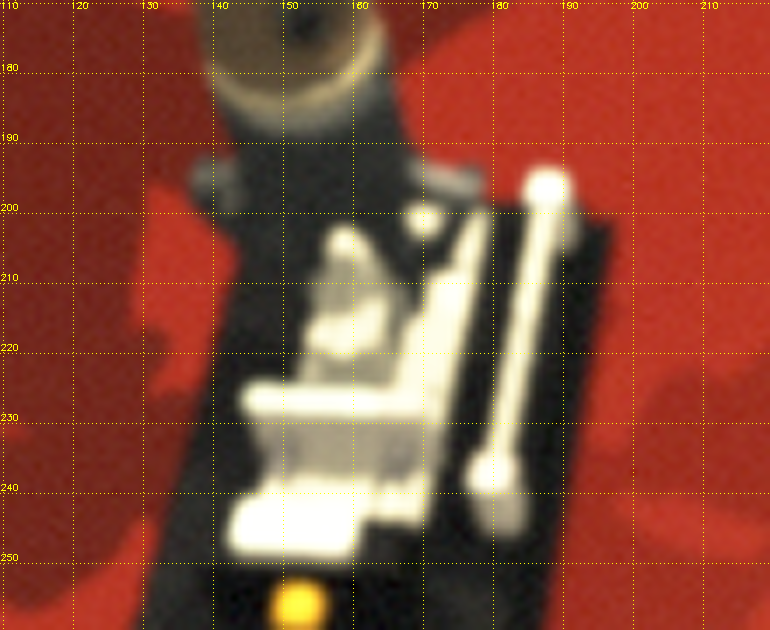

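The block is behind the fence and in line with it: the nose top is centred at (159,218) and the fence at (158.3,226). Lowering to contact gently.

```bash
python3 -m pendant '[{"tx":0,"ty":1,"tz":5,"wx":0,"wy":0,"wz":0,"gripper":20},{"tx":0,"ty":0,"tz":4,"wx":0,"wy":0,"wz":0,"gripper":20},{"tx":0,"ty":0,"tz":2,"wx":0,"wy":0,"wz":0,"gripper":20},{"tx":0,"ty":0,"tz":0,"wx":0,"wy":0,"wz":0,"gripper":20}]'
python3 -m pendant '[{"tx":0,"ty":0,"tz":1,"wx":0,"wy":0,"wz":0,"gripper":20},{"tx":0,"ty":0,"tz":1,"wx":0,"wy":0,"wz":0,"gripper":20},{"tx":0,"ty":0,"tz":0,"wx":0,"wy":0,"wz":0,"gripper":20}]'
python3 -m pendant '[{"tx":0,"ty":0,"tz":1,"wx":0,"wy":0,"wz":0,"gripper":20},{"tx":0,"ty":0,"tz":0,"wx":0,"wy":0,"wz":0,"gripper":20}]'
python3 -c "
from h import *
state()"
```

```text
t: 18.67
ee_pos: [535.8, -292.2, 26.0]
eef_rot: [0.117, 0.993, 0.0, -0.0]
wrist_force: [0.3, 0.9, -3.0]
width: 29.0
t: 18.92
ee_pos: [536.1, -292.4, 24.2]
eef_rot: [0.117, 0.993, 0.0, -0.0]
wrist_force: [-1.2, 0.5, -3.2]
width: 29.3
t: 19.08
ee_pos: [536.1, -292.4, 23.2]
eef_rot: [0.117, 0.993, 0.0, -0.0]
wrist_force: [-0.4, -0.8, -4.0]
width: 29.3
t 19.08 p [ 536.1 -292.4   23.2] yaw 166.58 zax [-0.  0. -1.] F [-0.4 -0.8 -4. ] w 29.3 q [-0.57  0.51  1.77 -0.    0.86 -1.91]
```

```bash
for i in 1; do python3 -m pendant '[{"tx":0,"ty":0,"tz":1,"wx":0,"wy":0,"wz":0,"gripper":20},{"tx":0,"ty":0,"tz":0,"wx":0,"wy":0,"wz":0,"gripper":20}]'; done
python3 -m pendant '[{"tx":0,"ty":0,"tz":1,"wx":0,"wy":0,"wz":0,"gripper":20},{"tx":0,"ty":0,"tz":0,"wx":0,"wy":0,"wz":0,"gripper":20}]'
python3 -c "
from h import *
state()"
```

```text
t: 19.25
ee_pos: [536.3, -292.5, 22.7]
eef_rot: [0.117, 0.993, -0.0, 0.0]
wrist_force: [-1.4, 0.5, -1.1]
width: 29.8
t: 19.42
ee_pos: [536.3, -292.5, 22.7]
eef_rot: [0.117, 0.993, 0.0, -0.0]
wrist_force: [-3.8, 1.8, 6.2]
width: 29.4
t 19.42 p [ 536.3 -292.5   22.7] yaw 166.58 zax [-0.  0. -1.] F [-3.8  1.8  6.2] w 29.4 q [-0.57  0.51  1.77 -0.    0.86 -1.91]
```

It's down at TCP z 22.7, against 22.8 predicted. I'll ease the downward load slightly and push along tool -x.

```bash
cat >> h.py <<'E'
def ax():
    o,M=state(); a=np.radians(-13.45); u=np.array([np.cos(a),np.sin(a),0]); n=np.array([-u[1],u[0],0])
    P=o['ee_pos']-np.array([575.4,-301.1,0]); print('mach x %.1f y %.1f  F along %.1f lat %.1f z %.1f'%(P@u,P@n,o['wrist_force']@u,o['wrist_force']@n,o['wrist_force'][2]))
E
python3 -m pendant '[{"tx":0,"ty":0,"tz":-0.6,"wx":0,"wy":0,"wz":0,"gripper":20},{"tx":-3,"ty":0,"tz":0,"wx":0,"wy":0,"wz":0,"gripper":20},{"tx":-3,"ty":0,"tz":0,"wx":0,"wy":0,"wz":0,"gripper":20},{"tx":-3,"ty":0,"tz":0,"wx":0,"wy":0,"wz":0,"gripper":20},{"tx":-3,"ty":0,"tz":0,"wx":0,"wy":0,"wz":0,"gripper":20}]'
python3 -c "
from h import *
ax()"
```

```text
t: 19.83
ee_pos: [546.7, -295.2, 22.8]
eef_rot: [0.117, 0.993, 0.0, -0.001]
wrist_force: [-6.3, 0.7, 7.6]
width: 29.1
t 19.83 p [ 546.7 -295.2   22.8] yaw 166.6 zax [-0.003  0.001 -1.   ] F [-6.3  0.7  7.6] w 29.1 q [-0.56  0.53  1.75 -0.    0.87 -1.9 ]
mach x -29.3 y -0.9  F along -6.3 lat -0.8 z 7.6
```

```bash
python3 -m pendant '[{"tx":-1,"ty":0,"tz":-0.5,"wx":0,"wy":0,"wz":0,"gripper":20},{"tx":-1,"ty":0,"tz":-0.3,"wx":0,"wy":0,"wz":0,"gripper":20},{"tx":0,"ty":0,"tz":0,"wx":0,"wy":0,"wz":0,"gripper":20},{"tx":0,"ty":0,"tz":0,"wx":0,"wy":0,"wz":0,"gripper":20}]'
python3 -c "
from h import *
ax()"
```

```text
t: 20.17
ee_pos: [549.8, -295.8, 22.8]
eef_rot: [0.117, 0.993, -0.0, 0.0]
wrist_force: [-1.9, 0.0, 1.5]
width: 29.2
t 20.17 p [ 549.8 -295.8   22.8] yaw 166.58 zax [ 0. -0. -1.] F [-1.9  0.   1.5] w 29.2 q [-0.56  0.53  1.74 -0.    0.87 -1.9 ]
mach x -26.1 y -0.8  F along -1.9 lat -0.4 z 1.5
```

```bash
python3 -m pendant '[{"tx":-2,"ty":0,"tz":0,"wx":0,"wy":0,"wz":0,"gripper":20},{"tx":-2,"ty":0,"tz":0,"wx":0,"wy":0,"wz":0,"gripper":20},{"tx":-2,"ty":0,"tz":0,"wx":0,"wy":0,"wz":0,"gripper":20},{"tx":0,"ty":0,"tz":0,"wx":0,"wy":0,"wz":0,"gripper":20},{"tx":0,"ty":0,"tz":0,"wx":0,"wy":0,"wz":0,"gripper":20}]'
python3 -c "
from h import *
ax()"
python3 -m pendant '[{"tx":-2,"ty":0,"tz":0,"wx":0,"wy":0,"wz":0,"gripper":20},{"tx":-2,"ty":0,"tz":0,"wx":0,"wy":0,"wz":0,"gripper":20},{"tx":0,"ty":0,"tz":0,"wx":0,"wy":0,"wz":0,"gripper":20},{"tx":0,"ty":0,"tz":0,"wx":0,"wy":0,"wz":0,"gripper":20}]'
python3 -c "
from h import *
ax()"
python3 -m pendant '[{"tx":-2,"ty":0,"tz":0,"wx":0,"wy":0,"wz":0,"gripper":20},{"tx":-2,"ty":0,"tz":0,"wx":0,"wy":0,"wz":0,"gripper":20},{"tx":0,"ty":0,"tz":0,"wx":0,"wy":0,"wz":0,"gripper":20},{"tx":0,"ty":0,"tz":0,"wx":0,"wy":0,"wz":0,"gripper":20}]'
python3 -c "
from h import *
ax()"
```

```text
t: 20.58
ee_pos: [556.1, -297.1, 22.7]
eef_rot: [0.117, 0.993, -0.0, 0.0]
wrist_force: [-1.2, 0.6, 2.2]
width: 29.5
t 20.58 p [ 556.1 -297.1   22.7] yaw 166.58 zax [ 0.001 -0.    -1.   ] F [-1.2  0.6  2.2] w 29.5 q [-0.56  0.54  1.73  0.    0.88 -1.9 ]
mach x -19.7 y -0.6  F along -1.3 lat 0.3 z 2.2
t: 20.92
ee_pos: [558.8, -297.7, 22.7]
eef_rot: [0.117, 0.993, 0.0, -0.001]
wrist_force: [-4.0, 1.6, 4.7]
width: 29.5
t 20.92 p [ 558.8 -297.7   22.7] yaw 166.58 zax [-0.002  0.001 -1.   ] F [-4.   1.6  4.7] w 29.5 q [-0.56  0.54  1.72 -0.    0.88 -1.89]
mach x -16.9 y -0.6  F along -4.3 lat 0.6 z 4.7
t: 21.25
ee_pos: [561.8, -298.5, 22.8]
eef_rot: [0.117, 0.993, 0.0, -0.002]
wrist_force: [-7.2, 1.9, 6.5]
width: 29.4
t 21.25 p [ 561.8 -298.5   22.8] yaw 166.58 zax [-0.003  0.001 -1.   ] F [-7.2  1.9  6.5] w 29.4 q [-0.56  0.55  1.71 -0.    0.89 -1.89]
mach x -13.8 y -0.6  F along -7.5 lat 0.2 z 6.5
```

Fence contact at TCP machine x ≈ -20. I'll keep pushing while trimming the downward force.

```bash
python3 -m pendant '[{"tx":-2,"ty":0,"tz":-0.4,"wx":0,"wy":0,"wz":0,"gripper":20},{"tx":-2,"ty":0,"tz":-0.2,"wx":0,"wy":0,"wz":0,"gripper":20},{"tx":0,"ty":0,"tz":0,"wx":0,"wy":0,"wz":0,"gripper":20},{"tx":0,"ty":0,"tz":0,"wx":0,"wy":0,"wz":0,"gripper":20}]'
python3 -c "
from h import *
ax()"
python3 -m pendant '[{"tx":-2,"ty":0,"tz":-0.2,"wx":0,"wy":0,"wz":0,"gripper":20},{"tx":-2,"ty":0,"tz":-0.2,"wx":0,"wy":0,"wz":0,"gripper":20},{"tx":0,"ty":0,"tz":0,"wx":0,"wy":0,"wz":0,"gripper":20},{"tx":0,"ty":0,"tz":0,"wx":0,"wy":0,"wz":0,"gripper":20}]'
python3 -c "
from h import *
ax()
p,d=read_camera('scene');cv2.imwrite('pics/scene4.png',p[:,:,::-1])
crop('scene',110,170,220,260,7,'pics/g5.png',p[:,:,::-1].copy())"
```

```text
t: 21.58
ee_pos: [564.9, -299.1, 22.8]
eef_rot: [0.117, 0.993, 0.001, -0.003]
wrist_force: [-8.5, 2.1, 5.6]
width: 29.6
t 21.58 p [ 564.9 -299.1   22.8] yaw 166.58 zax [-0.005  0.002 -1.   ] F [-8.5  2.1  5.6] w 29.6 q [-0.55  0.55  1.7  -0.    0.89 -1.89]
mach x -10.7 y -0.5  F along -8.8 lat 0.1 z 5.6
t: 21.92
ee_pos: [567.8, -299.8, 22.9]
eef_rot: [0.117, 0.993, 0.001, -0.004]
wrist_force: [-9.3, 1.5, 6.6]
width: 29.4
t 21.92 p [ 567.8 -299.8   22.9] yaw 166.57 zax [-0.007  0.003 -1.   ] F [-9.3  1.5  6.6] w 29.4 q [-0.55  0.56  1.69 -0.    0.9  -1.89]
mach x -7.7 y -0.5  F along -9.4 lat -0.7 z 6.6
```

View pics/g5.png

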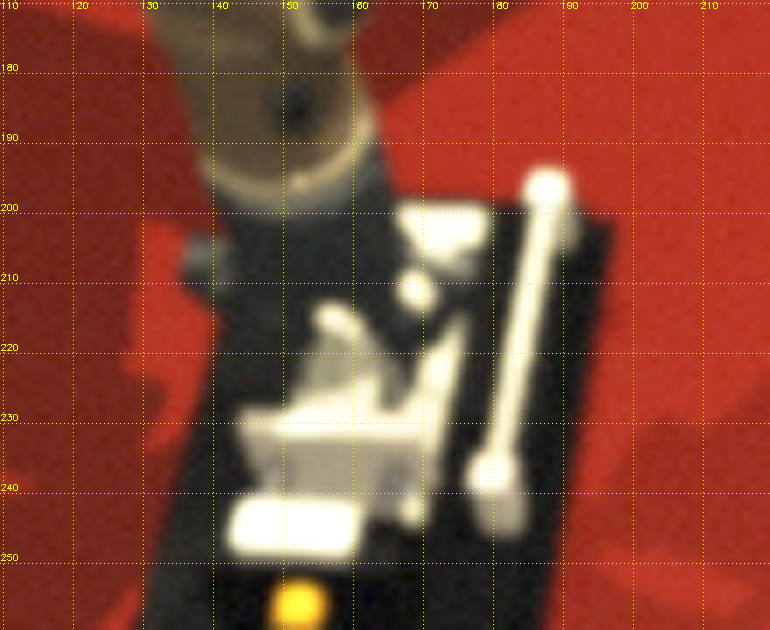

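The fence's top edge moved from row 228.5 to about 231.5, roughly 12 mm or 7 N, which agrees with wrist force minus friction. About 5 mm more.

```bash
python3 -m pendant '[{"tx":-2,"ty":0,"tz":-0.3,"wx":0,"wy":0,"wz":0,"gripper":20},{"tx":-2,"ty":0,"tz":-0.2,"wx":0,"wy":0,"wz":0,"gripper":20},{"tx":-1.5,"ty":0,"tz":-0.2,"wx":0,"wy":0,"wz":0,"gripper":20},{"tx":0,"ty":0,"tz":0,"wx":0,"wy":0,"wz":0,"gripper":20},{"tx":0,"ty":0,"tz":0,"wx":0,"wy":0,"wz":0,"gripper":20},{"tx":0,"ty":0,"tz":0,"wx":0,"wy":0,"wz":0,"gripper":20},{"tx":0,"ty":0,"tz":0,"wx":0,"wy":0,"wz":0,"gripper":20}]'
python3 - <<'E'
from h import *
ax()
p,d=read_camera('scene');cv2.imwrite('pics/scene5.png',p[:,:,::-1])
crop('scene',110,170,220,260,7,'pics/g6.png',p[:,:,::-1].copy())
ims=[cv2.imread(f'pics/scene{k}.png').max(2).astype(float) for k in (0,3,4,5)]
# bottom edge of fence's white top, per column, threshold
for n,s in zip((0,3,4,5),ims):
    r=[]
    for u in (148,149,150,151,158,160,162):
        a=s[222:240,u]
        k=np.argmax(a); 
        j=[q for q in range(k,17) if a[q]>=195>a[q+1]]
        r.append(round(222+j[0]+(a[j[0]]-195)/(a[j[0]]-a[j[0]+1]),2) if j else None)
    print(n,r)
m=np.array([575.4,-301.1,-.2347])
def W(x,y,z): c,s=np.cos(m[2]),np.sin(m[2]); return (m[0]+c*x-s*y,m[1]+s*x+c*y,z)
a=proj('scene',[W(28,0,88),W(38,0,88),W(48,0,88)]); print(a)
E
```

```text
t: 22.55
ee_pos: [571.7, -300.7, 23.0]
eef_rot: [0.117, 0.993, 0.001, -0.005]
wrist_force: [-11.6, 1.6, 5.9]
width: 29.4
t 22.55 p [ 571.7 -300.7   23. ] yaw 166.57 zax [-0.01   0.004 -1.   ] F [-11.6   1.6   5.9] w 29.4 q [-0.55  0.57  1.68 -0.    0.91 -1.89]
mach x -3.7 y -0.5  F along -11.7 lat -1.1 z 5.9
0 [np.float64(229.74), np.float64(229.76), np.float64(229.74), np.float64(229.76), np.float64(230.18), np.float64(230.4), np.float64(230.33)]
3 [np.float64(229.18), np.float64(229.15), np.float64(229.17), np.float64(229.26), np.float64(229.58), np.float64(229.69), np.float64(229.71)]
4 [np.float64(231.88), np.float64(232.3), np.float64(232.6), np.float64(232.64), np.float64(232.73), np.float64(232.8), np.float64(232.77)]
5 [np.float64(233.09), np.float64(233.49), np.float64(233.6), np.float64(233.64), np.float64(233.79), np.float64(233.81), np.float64(234.04)]
[[158.39618729 227.51877293]
 [157.76295789 230.12464205]
 [157.12310739 232.75722451]]
```

View pics/g6.png

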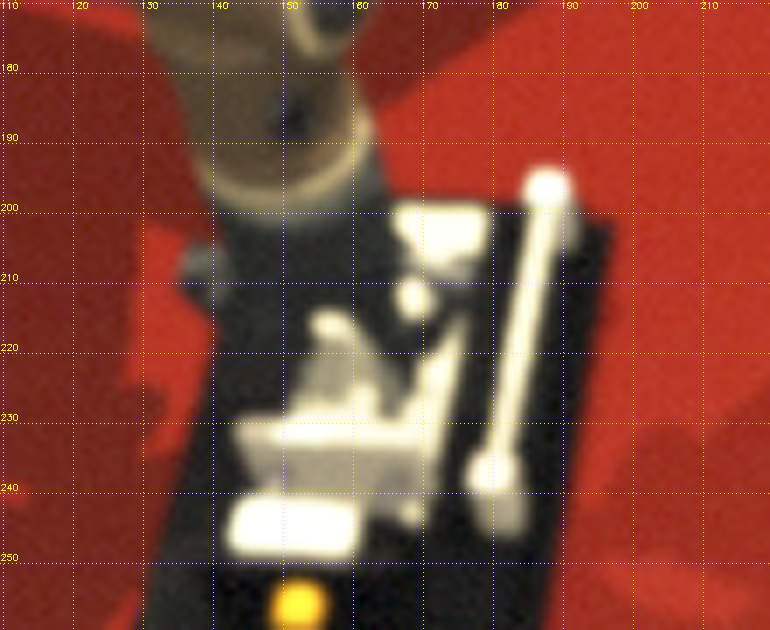

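Fence travel is about 14–16 mm (8–10 N), and wrist force minus friction gives about 9 N. That agrees. I'll hold for over a second and recheck.

```bash
python3 -m pendant '[{"tx":0,"ty":0,"tz":0,"wx":0,"wy":0,"wz":0,"gripper":20},{"tx":0,"ty":0,"tz":0,"wx":0,"wy":0,"wz":0,"gripper":20},{"tx":0,"ty":0,"tz":0,"wx":0,"wy":0,"wz":0,"gripper":20},{"tx":0,"ty":0,"tz":0,"wx":0,"wy":0,"wz":0,"gripper":20},{"tx":0,"ty":0,"tz":0,"wx":0,"wy":0,"wz":0,"gripper":20},{"tx":0,"ty":0,"tz":0,"wx":0,"wy":0,"wz":0,"gripper":20},{"tx":0,"ty":0,"tz":0,"wx":0,"wy":0,"wz":0,"gripper":20},{"tx":0,"ty":0,"tz":0,"wx":0,"wy":0,"wz":0,"gripper":20},{"tx":0,"ty":0,"tz":0,"wx":0,"wy":0,"wz":0,"gripper":20},{"tx":0,"ty":0,"tz":0,"wx":0,"wy":0,"wz":0,"gripper":20},{"tx":0,"ty":0,"tz":0,"wx":0,"wy":0,"wz":0,"gripper":20},{"tx":0,"ty":0,"tz":0,"wx":0,"wy":0,"wz":0,"gripper":20},{"tx":0,"ty":0,"tz":0,"wx":0,"wy":0,"wz":0,"gripper":20},{"tx":0,"ty":0,"tz":0,"wx":0,"wy":0,"wz":0,"gripper":20},{"tx":0,"ty":0,"tz":0,"wx":0,"wy":0,"wz":0,"gripper":20},{"tx":0,"ty":0,"tz":0,"wx":0,"wy":0,"wz":0,"gripper":20},{"tx":0,"ty":0,"tz":0,"wx":0,"wy":0,"wz":0,"gripper":20},{"tx":0,"ty":0,"tz":0,"wx":0,"wy":0,"wz":0,"gripper":20}]'
python3 - <<'E'
from h import *
ax()
p,d=read_camera('top');cv2.imwrite('pics/top6.png',p[:,:,::-1])
p,d=read_camera('scene');cv2.imwrite('pics/scene6.png',p[:,:,::-1])
crop('scene',130,195,190,250,12,'pics/g7.png',p[:,:,::-1].copy())
ax()
E
```

```text
t: 24.1
ee_pos: [571.7, -300.7, 23.0]
eef_rot: [0.117, 0.993, 0.001, -0.005]
wrist_force: [-11.7, 1.7, 5.8]
width: 29.0
t 24.1 p [ 571.7 -300.7   23. ] yaw 166.57 zax [-0.01   0.004 -1.   ] F [-11.7   1.7   5.8] w 29.0 q [-0.55  0.57  1.68 -0.    0.91 -1.89]
mach x -3.6 y -0.5  F along -11.8 lat -1.1 z 5.8
t 24.2 p [ 571.7 -300.7   23. ] yaw 166.57 zax [-0.01   0.004 -1.   ] F [-11.9   1.2   4.8] w 29.1 q [-0.55  0.57  1.68 -0.    0.91 -1.89]
mach x -3.7 y -0.4  F along -11.9 lat -1.6 z 4.8
```

View pics/g7.png

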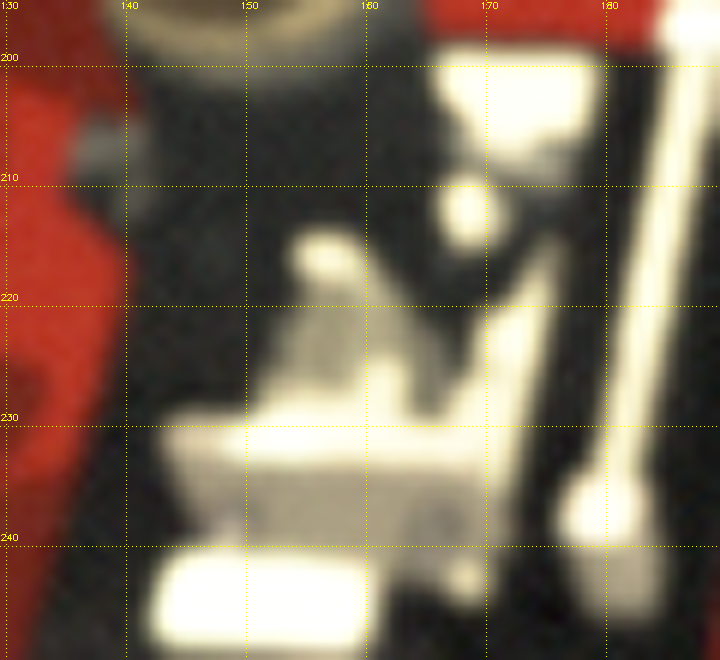

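View pics/top6.png

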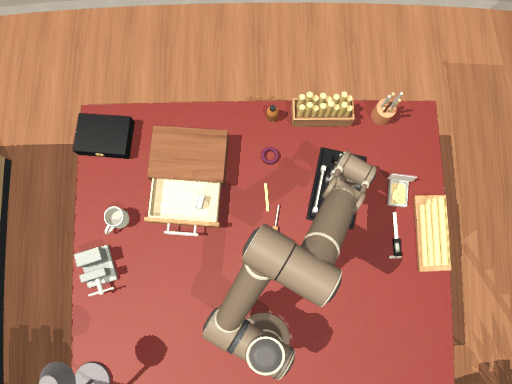

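The block sits against the fence: its top runs into the fence's top edge at about (151–164, 229), and the fence's own centre is at about (157,231). The top view shows the spare still in the drawer at (203,202) and the bystanders where they were. The push is steady, so I'm handing in.

```bash
python3 -c "
from cell import *
print(hand_in())"
```

```text
the job is handed in; nothing more can be done
None
```

I pulled the drawer to its stop, lifted out the bed block and set it on the bed plate. I then pressed it against the fence and handed in while still gripping and pushing, at about 24 s. `hand_in()` gives no verdict, so the result below rests on my own checks.

**Last checks, steady for about 1.5 s:**
- **Force:** the wrist reads 11.8 N along the push. Less an estimated 2–3 N of plate friction, that is about 9 N on the fence. The fence's movement in the scene camera gives 14–16 mm, or about 8–10 N; the spread depends on which earlier picture I compare with.
- **Position:** the grip centre is within about 1 mm of the machine's centre line. The tool is square to within 0.01 rad and tilted 0.01 rad. The block is down: the tool height matches the height predicted for the plate within 0.3 mm.
- **Other things:** the top view shows the spare still in the drawer and the bystanders where they were. The roll of tape, cane and reed box are plainly in place; I did not measure any of them.

**What disagreed:**
- **Fingertip height:** the fingertips appeared about 25–30 mm higher than the reported tool point suggests. My first grip on the handle therefore closed above the bar. I corrected it from the depth image and worked from the observed heights after that.
- **Machine base:** it looked about 5% smaller in the pictures than the stated size, so I placed the centre line from the bed plate and fence instead.

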